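# Fit the cream fuse link by way of the V-block and switch on

### The arm

A 6-joint arm with a two-finger parallel gripper is mounted at the origin on the work surface. World frame = base frame: x ahead of the robot, y to its left, z up, the work surface at z = 0. Lengths are in m, angles in rad, forces in N, time in s.
With the tool pointing down it reaches from about 0.35 to 0.975 m from the base axis. Payload 4.9 kg.
Tool frame: the origin (TCP) lies on the centre line of the jaws, within the pads' length; the fingertips stand 11 mm ahead of it and the grasp point (between the pads) lies 8 mm behind it (arm.tip_reach is the distance from the TCP to the fingertips, in m); z points along the fingers, y is the direction in which the jaws open and shut (so a half turn about z gives the same grasp; the last joint's range is limited). The gripper opens to 85 mm and grips with 20 to 120 N. Pads are 22 mm wide; open, the fingers measure 114 mm over their backs; the gripper's body (76 mm by 85 mm) begins 54 mm behind the grasp point. The pads swing forward as they close: fully open they stand 13 mm farther back than shut.
Start: joints at [1.056, 0.053, 1.613, -0, 1.476, -0.119], TCP at [0.241, 0.577, 0.242] pointing down, gripper open.
Joint ranges: [-3.01, 3.01], [-1.01, 2.22], [0.06, 2.58], [-1.02, 4.17], [0.09, 2.62], [-3.14, 3.14]. Speed limits (rad/s): [2.57, 2.57, 3.14, 3.14, 3.14, 3.14].

### API

Orientations are given as a 3x3 rotation matrix whose columns are the frame's x, y, z axes.
In Python, from rig import arm gives the robot as it stands.
- The arm moves only by the shell command python3 -m jog 'ROWS' [OPENING] [FORCE]. ROWS is JSON, a list of rows, each a list of 6 numbers: the shift along the world's x, y, z as a fraction of full scale, then the turn, a rotation vector about the world's x, y, z as a fraction of full scale. In form: [[dx, dy, dz, ax, ay, az], ...]. A call has 1 to 8 rows; each row shifts and turns the commanded pose from where the row before left it; what a row does not reach is not made up. Full scale, the value 1, is 0.8 m for a shift and pi rad for a turn. A row lasts 1/10 s, in which the tool goes at most 50 mm and 8.59 degrees, less where a joint would pass 70% of its speed; a pose out of reach is approached as far as the arm can. A call with a number of a shift or a turn outside -1 to 1 is refused whole. A call with a gripper value outside its range is refused whole. OPENING is the opening, from 0 (shut) to 1 (fully open), set as the call begins (- or left out, the last holds). The fingers move at their own pace and stop on an object; FORCE is the grip in N (left out, the last holds). Time passes only in rows, so rows that do not move let the fingers close. It gives the time, the measured TCP pose, the force and the opening at its end, in the units of the state.
- arm.sense(): the state, without advancing time (a new reading comes with each control period).
- arm.capture(name): name is "side" or "top" or "wrist"; returns a dict with "frame" (400x640x3 uint8, red, green, blue), "fx", "fy", "cx", "cy" (pixels), "distortion" ([k1, k2, p1, p2, k3] as OpenCV has them; the pictures are not rectified), "T" (4x4, takes a point from camera to world coordinates). Camera axes: x right, y down, z forward; pixel columns grow to the right and rows downward; lengths in m; the calibration is good to about 2 mm. A picture is of the moment at which its call begins. There is no depth.
- arm.job_done(): hands the job in, once; it reports no verdict.
The state is a dict: "clock": time; "joint_pos": joint angles; "qvel": joint speeds; "effort": joint torques, N m; "tcp_pos": TCP position; "tcp_rot": TCP orientation; "contact_force": force on the tool from outside, world axes, zero at the start; "wrist_torque": the same for the moment, N m; "opening": finger opening in m.
Only numpy, scipy, OpenCV 4.12 (cv2) and the standard library are available. Lean on these libraries where they do the work, as an engineer would, in place of code of your own. Each camera call takes 0.05 s, during which the arm holds its last target.

### The job

Pull the cream fuse link with brass ends up out of the wooden stand by its upper end, lay it in the groove of the sloping V-block with its foot down at the stop and let go, then take it again by its ceramic side, between the brass ends, and lay it level in the two brass clips of the cream ceramic fuse holder, either way round. Once it lies fully down in both clips and you have let go, press the red end of the rocker switch on the test box right down, so that it stays on. Set the link down gently without dropping it, and leave the shorter brown link in its hole and everything else undisturbed.

Things in the scene. Friction and masses are not known exactly. Their poses are not given: they have to be found in the camera images.
- link_center (a point): centre of the fuse link: straight cream ceramic rod 170 mm long, 24 mm in diameter, with a 30 mm brass cap of the same diameter at each end, both ends alike, about 0.14 kg; its z runs along the rod. It starts upright in one of the stand's holes with its upper 100 mm above the stand. It is rough and may not slide down the V-block's groove by itself
- link: the same link; origin at the middle of the end face that is its foot at the start, z along the rod towards the other end
- spare_center (a point): centre of the other, brown link with dark steel caps, 150 mm long and 24 mm in diameter, upright in the stand's other hole; to be left alone
- stand: fixed wooden block 150 mm (its x) by 64 mm (its y) by 80 mm high, origin under its centre, z up; two upright holes 28 mm wide and 70 mm deep lie on its x axis, 35 mm either side of the centre
- vblock: fixed V-block on a green base plate 150 (x) by 76 (y) by 12 mm; origin under the plate's centre, z up. A 90-degree steel groove, open above, 95 mm long, falls at 55 degrees towards its +x to a stop plate square across the lower end. A rod in it points along (0.574, 0, -0.819) towards its foot. The groove's walls rise to about the height of the link's axis and measure 44 mm over the outsides
- vblock_seat (a point): where the link's centre lies when it rests in the groove with its foot at the stop; axes as vblock. The foot's centre then lies at (50, 0, 45) mm of vblock, and the link's upper 75 mm stand out free beyond the groove's upper end
- holder: fixed cream ceramic fuse holder, base 216 (x) by 64 (y) by 16 mm high, origin under its centre, z up. Two open brass clips 14 mm long stand at x = +76 and -76 mm, each a flat seat 36 mm above the bench between jaws 29 mm apart that flare to 43 mm at the top, 60 mm above the bench. End walls, tops 54 mm above the bench, have inner faces at x = +92 and -92 mm
- holder_seat (a point): where the link's centre lies when it is fully down in both clips and centred, 48 mm above the bench; axes as holder; the link then lies along x, either way round. Between the clips (138 mm clear) only the 16 mm base lies under the link
- testbox: fixed wooden test box 150 mm (x) by 100 mm (y) by 55 mm with a brown bakelite panel on top (top face 63 mm high); origin under its centre, z up
- rocker_on (a point): middle of the red-banded end of the rocker's top face, on the rocker and moving with it, 22.5 mm from its pivot towards the box's +x. The rocker is 68 mm (along the box's x) by 30 mm wide, its pivot along the box's y, 77 mm above the bench
- rocker (a joint): rocker angle, rad: 0 = off (red end up), 0.4 = fully on (red end down, about 9 mm lower at the red band, held by a stop). Takes about 3 N at the red band and stays where it is left
- valve: loose tall glass valve with brown base, 142 mm high, 54 mm wide, origin under its centre; leave alone
- can: loose green tin, 64 mm wide, 90 mm high, origin under its centre; leave alone
- spool: loose copper-coloured spool 60 mm wide and high, origin under its centre; leave alone
- screwdriver: loose screwdriver lying on the bench; leave alone

How it is judged:
On the way, in this order (a step that is already met when the one before it is completed fails the run):
1. the cream link is lifted clear of the stand, held by its upper end (z of link_center in the frame of stand above 0.17 m and distance between the grasp point and link_center above 0.04 m and contact force between the fingers and link above 0.5 N), for 0.1 s.
2. the link rests in the V-block, foot within 20 mm of the stop, and is let go (y of link_center in the frame of vblock_seat between -0.005 and 0.005 m and distance between link_center and vblock_seat below 0.02 m and angle between link_center's own z axis and vertical between 0.52 and 0.7 rad and angle between the z axis of link_center and the y axis of vblock, either way round above 1.5 rad and contact force between the fingers and link below 0.1 N and linear speed of link below 0.02 m/s and angular speed of link below 0.2 rad/s), for 0.2 s.
3. the link is taken again between its brass ends and lifted clear of the V-block (distance between link_center and vblock_seat above 0.06 m and distance between the grasp point and link_center below 0.055 m and contact force between the fingers and link above 0.5 N), for 0.1 s.
4. the link lies level and fully down in both clips of the holder and is let go (x of link_center in the frame of holder_seat between -0.009 and 0.009 m and y of link_center in the frame of holder_seat between -0.004 and 0.004 m and z of link_center in the frame of holder_seat between -0.003 and 0.003 m and angle between the z axis of link_center and the x axis of holder, either way round below 0.06 rad and contact force between the fingers and link below 0.1 N and linear speed of link below 0.02 m/s and angular speed of link below 0.2 rad/s), for 0.2 s.
5. the rocker's red end is pressed down, on (value of joint rocker above 0.33 rad), for 0.1 s.
At the end, for the whole second after the job is handed in: The cream link lies released and at rest in both clips, its centre within 9 mm along, 4 mm across and 3 mm in height of holder_seat, its axis within 0.06 rad of the holder's x, either way round; the rocker reads over 0.33 rad; the brown link and the bystanders are where they were (all of step 4 and value of joint rocker above 0.33 rad); the robot touches nothing.
It fails at once if the cream link is dropped on the bench (its centre comes below 30 mm) (height (world z) of link_center below 0.03 m).
It fails at once if the cream link is dropped or forced into the V-block or the holder (over 120 N) (contact force between link and vblock above 120 N or contact force between link and holder above 120 N).
It fails at once if the brown link is moved by more than 20 mm (distance of spare_center from where it was at the start of the episode above 0.02 m).
It fails at once if valve, tin, spool or screwdriver is moved by more than 20 mm or the valve tipped (distance of any of valve, can, spool, screwdriver from where it was at the start of the episode above 0.02 m or angle between valve's own z axis and vertical above 0.3 rad).
It also fails if it takes over 72 s, if anything falls off the work surface, if the arm or the gripper's body presses on something with over 40 N, if the wrist force passes 120 N, or if a joint passes its speed limit or range.

## Working session

There is one attempt and no reset: what is moved stays moved. The work goes in short steps, Python scripts to look and compute and a shell command to move; the robot and the scene stay as the last step left them, time stands still between calls to the robot, and variables do not carry over. Pictures are saved under pics/ and viewed, and the job is handed in when it is done.

```bash
ls; mkdir -p pics; python3 - <<'E'
from rig import arm
import cv2,numpy as np
for n in ["side","top","wrist"]:
    c=arm.capture(n); cv2.imwrite(f"pics/{n}0.png",c["frame"][:,:,::-1])
    print(n,c["fx"],c["fy"],c["cx"],c["cy"],c["distortion"]);print(np.round(c["T"],4).tolist())
s=arm.sense();print(s)
E
```

```text
pics
side 485.0244908788186 485.0244908788186 327.358833893032 193.22501370264246 [-0.10678457  0.          0.          0.          0.        ]
[[-0.8856, -0.256, 0.3875, 0.0632], [-0.4644, 0.4731, -0.7487, 1.0442], [0.0084, -0.843, -0.5378, 0.8425], [0.0, 0.0, 0.0, 1.0]]
top 407.5886075209628 407.5886075209628 320.06426457953444 201.72825809018852 [0.01669071 0.         0.         0.         0.        ]
[[-0.0928, -0.9717, 0.2173, 0.38], [-0.9957, 0.0919, -0.0143, -0.0076], [-0.0061, -0.2177, -0.976, 1.1477], [0.0, 0.0, 0.0, 1.0]]
wrist 324.68636578377374 324.68636578377374 320.28331763563 201.57339593666427 [-0.04124071  0.          0.          0.          0.        ]
[[0.3856, 0.8806, 0.2756, 0.1692], [0.9227, -0.3672, -0.1176, 0.6064], [-0.0024, 0.2996, -0.954, 0.3715], [0.0, 0.0, 0.0, 1.0]]
{'clock': 0.15, 'joint_pos': array([ 1.05599588e+00,  5.31883148e-02,  1.61397119e+00,  1.06772853e-05,
        1.47602464e+00, -1.19012057e-01]), 'qvel': array([-0.00054194, -0.0019491 , -0.00477459, -0.00025092, -0.0015858 ,
        0.00032935]), 'effort': array([ 4.47440725e-04, -3.94243276e+01, -3.70719731e+01, -1.08036593e-04,
        4.68027138e-03, -1.26994573e-05]), 'tcp_pos': array([0.24072976, 0.57626777, 0.24136034]), 'tcp_rot': array([[-9.22692428e-01,  3.85536061e-01, -7.92840382e-04],
       [ 3.85536825e-01,  9.22691418e-01, -1.37998649e-03],
       [ 1.99512461e-04, -1.57897225e-03, -9.99998734e-01]]), 'contact_force': array([-0.25995112,  0.61068177,  0.01098695]), 'wrist_torque': array([ 0.0075748 ,  0.00652675, -0.00152868]), 'opening': 0.08543350223326819}
```

View pics/side0.png

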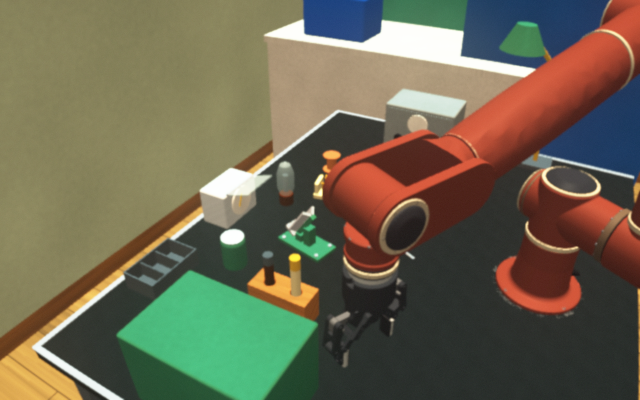

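View pics/top0.png

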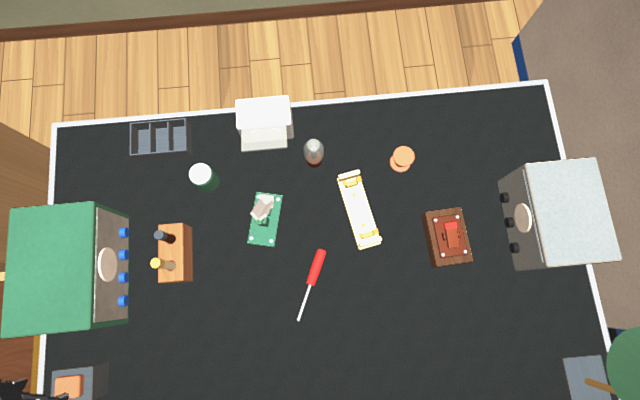

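View pics/wrist0.png

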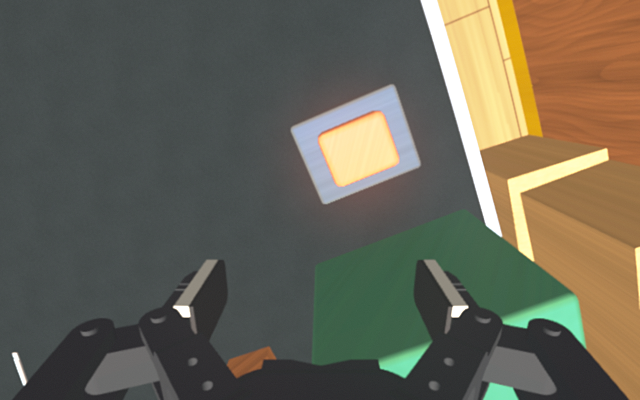

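The top view shows the stand at (173,253), the cream link's top at (155,263), the V-block at (265,219), the holder at (359,210), the test box at (449,237), and the screwdriver at (312,285). I'll zoom in next.

```bash
cat > h.py <<'E'
from rig import arm
import cv2,numpy as np
def K(c): return np.array([[c["fx"],0,c["cx"]],[0,c["fy"],c["cy"]],[0,0,1]])
def ray(c,uv):
    p=cv2.undistortPoints(np.array([[uv]],float),K(c),np.array(c["distortion"]))[0,0]
    T=np.array(c["T"]); d=T[:3,:3]@[p[0],p[1],1]; return T[:3,3],d/np.linalg.norm(d)
def onz(c,uv,z):
    o,d=ray(c,uv); return o+d*(z-o[2])/d[2]
def proj(c,P):
    T=np.linalg.inv(np.array(c["T"])); r,_=cv2.Rodrigues(T[:3,:3])
    return cv2.projectPoints(np.atleast_2d(np.array(P,float)),r,T[:3,3],K(c),np.array(c["distortion"]))[0][:,0]
def cross(rays):
    A=0;b=0
    for o,d in rays:
        M=np.eye(3)-np.outer(d,d);A=A+M;b=b+M@o
    x=np.linalg.solve(A,b);return x,[np.linalg.norm((np.eye(3)-np.outer(d,d))@(x-o)) for o,d in rays]
def zoom(c,x0,y0,w,h,k,name):
    f=c["frame"][y0:y0+h,x0:x0+w,::-1]; cv2.imwrite(name,cv2.resize(f,None,fx=k,fy=k,interpolation=cv2.INTER_CUBIC))
E
python3 - <<'E'
from h import *
c=arm.capture("top")
zoom(c,140,170,160,120,5,"pics/t1.png"); zoom(c,325,160,160,120,5,"pics/t2.png")
E
```

```text
(no output)
```

View pics/t1.png

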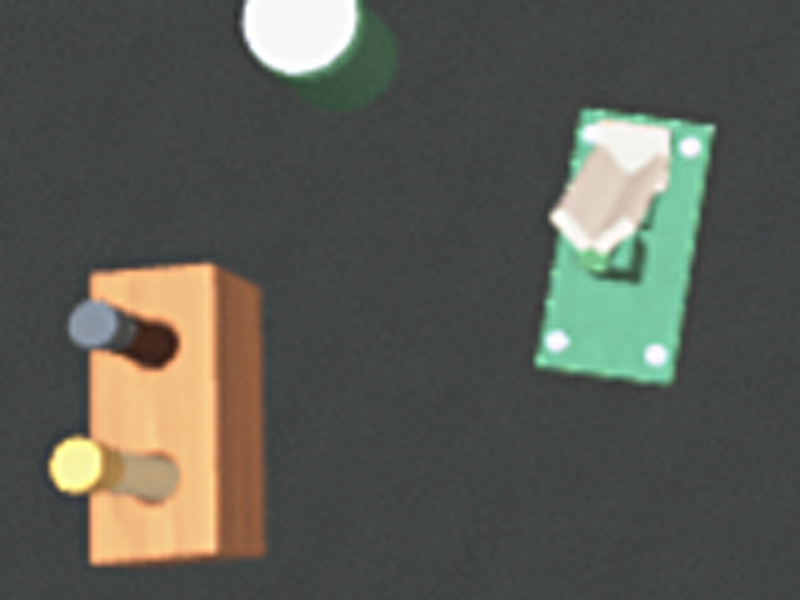

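View pics/t2.png

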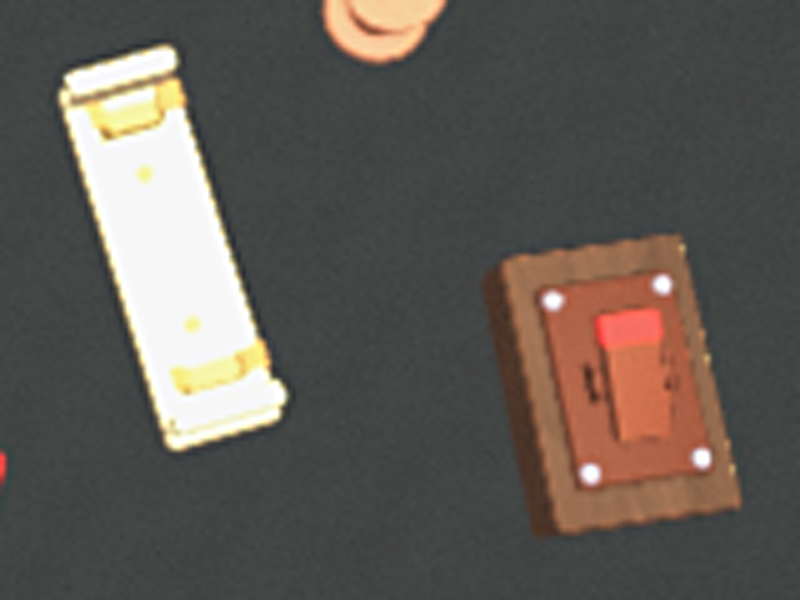

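V-block groove: the stop is at the upper side of the image, and the groove's high end points towards the robot. Next I'll measure each object coarsely.

```bash
python3 - <<'E'
from h import *
c=arm.capture("top"); f=c["frame"]
def t1(U,V): return (140+(U+.5)/5-.5,170+(V+.5)/5-.5)
def t2(U,V): return (325+(U+.5)/5-.5,160+(V+.5)/5-.5)
def show(n,pts,z):
    P=np.array([onz(c,p,z) for p in pts]); print(n,np.round(P[:,:2],4).tolist(),'mean',np.round(P.mean(0)[:2],4)); return P
P=show("standtop",[t1(90,270),t1(212,263),t1(216,555),t1(91,565)],.08)
print(np.linalg.norm(np.diff(P,axis=0),axis=1))
show("linktop",[t1(77,465)],.18); show("sparetop",[t1(96,325)],.16); 
P=show("vplate",[t1(582,107),t1(715,124),t1(672,384),t1(536,366)],.012);print(np.linalg.norm(np.diff(P,axis=0),axis=1))
show("vscrews",[t1(690,147),t1(655,354),t1(557,340)],.013)
P=show("box",[t2(552,300),t2(662,285),t2(702,458),t2(590,474)],.063);print(np.linalg.norm(np.diff(P,axis=0),axis=1))
show("red",[t2(629,329)],.085)
P=show("holder screws",[t2(145,174),t2(192,324)],.016)
P=show("walls top outer",[t2(65,75),t2(177,47),t2(286,400),t2(170,440)],.054);print(np.linalg.norm(np.diff(P,axis=0),axis=1))
show("oven base front",[(131,207),(129,327)],0);show("oven top front",[(95,205),(93,333)],.17)
show("can",[t1(300,15)],.09);show("screwdr",[(316,267),(299,320)],.01);show("valve",[(314,148)],.1)
E
```

```text
standtop [[0.5992, 0.4112], [0.5968, 0.3469], [0.4441, 0.3476], [0.4451, 0.4115]] mean [0.5213 0.3793]
[0.064403   0.15278002 0.06389679]
linktop [[0.486, 0.3786]] mean [0.486  0.3786]
sparetop [[0.5552, 0.3771]] mean [0.5552 0.3771]
vplate [[0.6817, 0.1562], [0.6645, 0.0808], [0.518, 0.1155], [0.5351, 0.1905]] mean [0.5998 0.1357]
[0.07732329 0.15056496 0.07691814]
vscrews [[0.6521, 0.0959], [0.5355, 0.1237], [0.5485, 0.1778]] mean [0.5787 0.1325]
box [[0.5433, -0.3269], [0.5459, -0.3869], [0.4521, -0.3924], [0.4492, -0.3324]] mean [ 0.4976 -0.3597]
[0.06006127 0.09401901 0.06007237]
red [[0.5209, -0.3582]] mean [ 0.5209 -0.3582]
holder screws [[0.6443, -0.1214], [0.5557, -0.1381]] mean [ 0.6    -0.1298]
walls top outer [[0.6962, -0.0795], [0.7064, -0.1435], [0.504, -0.1792], [0.4884, -0.1147]] mean [ 0.5987 -0.1292]
[0.06483106 0.20555306 0.06636698]
oven base front [[0.6713, 0.5182], [0.3397, 0.5203]] mean [0.5055 0.5193]
oven top front [[0.6415, 0.5278], [0.3405, 0.5234]] mean [0.491  0.5256]
can [[0.7265, 0.2936]] mean [0.7265 0.2936]
screwdr [[0.4506, 0.0041], [0.3149, 0.0622]] mean [0.3828 0.0332]
valve [[0.7636, -0.0204]] mean [ 0.7636 -0.0204]
```

Sizes check out: stand 153x64, plate 150x77, panel screws 94x60, and the link is 35 mm from the stand centre. I'll move above the link now.

```bash
python3 -m jog '[[0.02,-0.03,0.03,0,0,0.018],[0.035,-0.03,0.02,0,0,0.018],[0.04,-0.031,0.02,0,0,0.018],[0.042,-0.031,0,0,0,0.018],[0.042,-0.031,0,0,0,0.018],[0.042,-0.031,0,0,0,0.018],[0.042,-0.031,0,0,0,0.018],[0.043,-0.032,0,0,0,0]]' 1 60
python3 -m jog '[[0,0,0,0,0,0],[0,0,0,0,0,0]]'
python3 - <<'E'
from h import *
c=arm.capture("wrist"); cv2.imwrite("pics/w1.png",c["frame"][:,:,::-1]); 
c=arm.capture("top");zoom(c,140,170,160,120,5,"pics/t3.png");c=arm.capture("side");cv2.imwrite("pics/s1.png",c["frame"][:,:,::-1])
s=arm.sense();print(s["joint_pos"],s["tcp_pos"],s["tcp_rot"])
E
```

```text
clock: 1.05
tcp_pos: [0.4868, 0.3779, 0.2982]
tcp_rot: [[-1.0, -0.001, -0.0], [-0.001, 1.0, 0.0], [0.0, 0.0, -1.0]]
contact_force: [1.4, 0.9, 0.5]
opening: 0.0854
clock: 1.25
tcp_pos: [0.4862, 0.3784, 0.298]
tcp_rot: [[-1.0, 0.002, -0.001], [0.002, 1.0, -0.0], [0.001, -0.0, -1.0]]
contact_force: [0.2, 0.6, -0.2]
opening: 0.0854
[ 5.43567804e-01  4.44539615e-03  1.56949112e+00  2.81247353e-04
  1.56782754e+00 -1.02865432e+00] [0.48490281 0.37980558 0.29828107] [[-9.99998942e-01 -1.42491494e-03 -2.92160951e-04]
 [-1.42495941e-03  9.99998973e-01  1.52058986e-04]
 [ 2.91943980e-04  1.52475142e-04 -9.99999946e-01]]
```

View pics/w1.png

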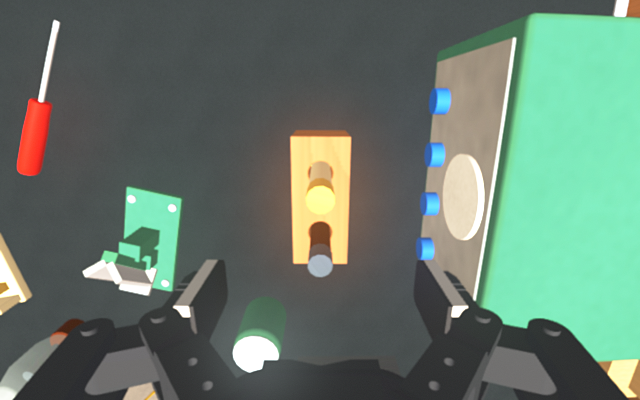

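View pics/s1.png

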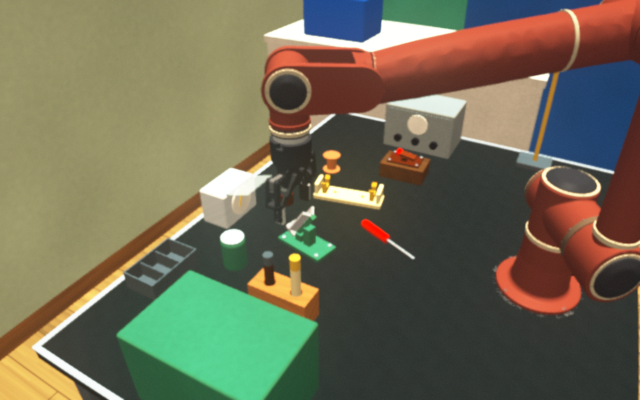

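```bash
python3 - <<'E'
from h import *
c=arm.capture("wrist"); zoom(c,60,170,160,130,5,"pics/w1z.png")
print(np.round(c["T"],3))
c=arm.capture("side");zoom(c,240,160,160,120,5,"pics/s1z.png")
E
```

```text
[[-0.001  0.954  0.299  0.407]
 [ 1.     0.001 -0.     0.38 ]
 [-0.001  0.299 -0.954  0.429]
 [ 0.     0.     0.     1.   ]]
```

View pics/w1z.png

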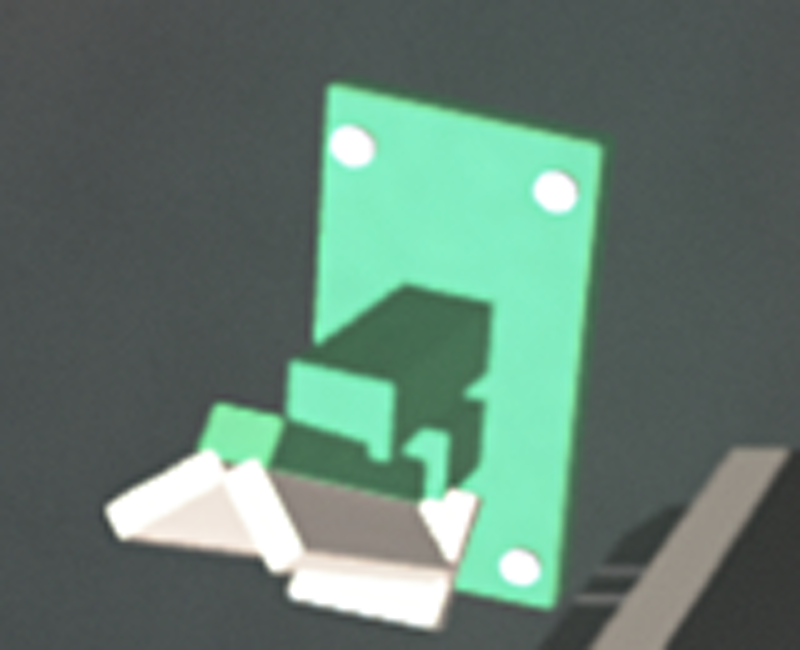

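View pics/s1z.png

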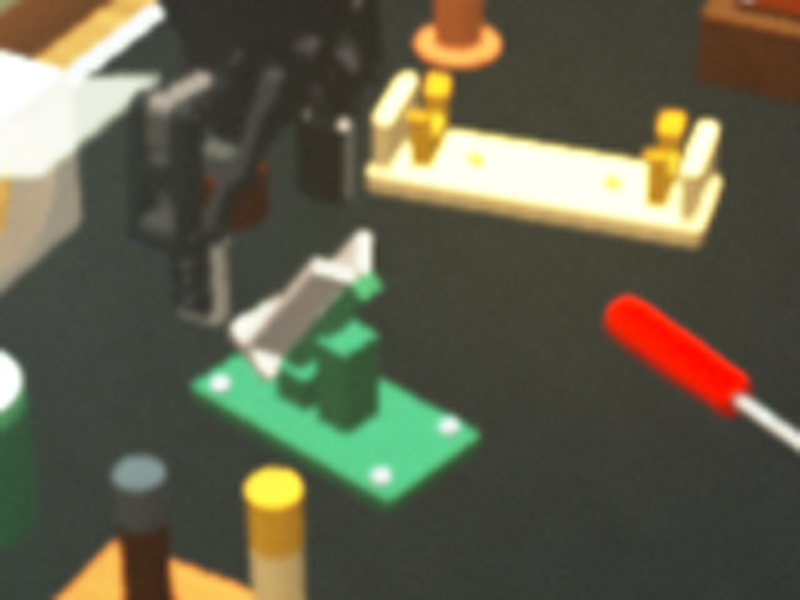

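The side and wrist views confirm that the groove's high end is at -x (towards the robot) and the stop is at +x. In the wrist view the link's cap is at about (320,199). Next I'll check the link's position and refine the V-block's.

```bash
python3 - <<'E'
from h import *
c=arm.capture("wrist")
hsv=cv2.cvtColor(c["frame"],cv2.COLOR_RGB2HSV)
def w(U,V): return (60+(U+.5)/5-.5,170+(V+.5)/5-.5)
print("linktop",onz(c,(320,199),.18))
for p in [(352,146),(555,191),(520,568)]: print("screw",onz(c,w(*p),.013))
P=np.array([onz(c,w(*p),.012) for p in [(330,85),(603,145),(553,607)]]);print(P,np.linalg.norm(np.diff(P,axis=0),axis=1),"centre",(P[0]+P[2])/2, np.arctan2(*(P[2]-P[1])[[1,0]]))
m=((hsv[...,0]>18)&(hsv[...,0]<32)&(hsv[...,1]>120)&(hsv[...,2]>170)).astype(np.uint8)
m[:180]=0;m[220:]=0;m[:,:295]=0;m[:,345:]=0
ys,xs=np.nonzero(m);print(xs.min(),xs.max(),ys.min(),ys.max())
c=arm.capture("wrist");zoom(c,270,120,100,160,4,"pics/w2z.png")
E
```

```text
linktop [0.48329155 0.38006068 0.18      ]
screw [0.53445273 0.12171819 0.013     ]
screw [0.54718989 0.17629376 0.013     ]
screw [0.66477663 0.14896945 0.013     ]
[[0.51758291 0.11799238 0.012     ]
 [0.53436598 0.19082932 0.012     ]
 [0.67860689 0.15642464 0.012     ]] [0.07474551 0.14828729] centre [0.5980949  0.13720851 0.012     ] -0.23414732443035383
303 332 180 198
```

View pics/w2z.png

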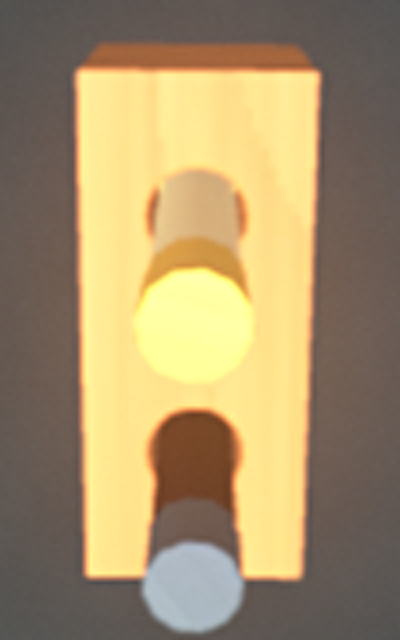

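Link axis: the two views give (0.486,0.3785) and (0.484,0.379), so I'll use the mean. Descending and gripping.

```bash
python3 -m jog '[[0,-0.001,-0.045,0,0,0],[0,0,-0.05,0,0,0],[0,0,-0.05,0,0,0],[0,0,-0.03,0,0,0],[0,0,-0.01,0,0,0],[0,0,0,0,0,0]]'
python3 -m jog '[[0,0,0,0,0,0],[0,0,0,0,0,0],[0,0,0,0,0,0],[0,0,0,0,0,0],[0,0,0,0,0,0],[0,0,0,0,0,0]]' 0 60
python3 -m jog '[[0,0,0,0,0,0],[0,0,0,0,0,0],[0,0,0,0,0,0],[0,0,0,0,0,0]]'
```

```text
clock: 2.2
tcp_pos: [0.4849, 0.3782, 0.1492]
tcp_rot: [[-1.0, -0.001, -0.002], [-0.001, 1.0, -0.001], [0.002, -0.001, -1.0]]
contact_force: [-0.6, -0.0, -0.1]
opening: 0.0851
clock: 2.8
tcp_pos: [0.4864, 0.3786, 0.1516]
tcp_rot: [[-1.0, 0.0, 0.002], [0.0, 1.0, 0.001], [-0.002, 0.001, -1.0]]
contact_force: [-0.1, -0.7, 5.3]
opening: 0.0227
clock: 3.2
tcp_pos: [0.4864, 0.3785, 0.1515]
tcp_rot: [[-1.0, 0.0, 0.002], [0.0, 1.0, 0.001], [-0.002, 0.001, -1.0]]
contact_force: [-0.0, -0.1, 6.7]
opening: 0.0226
```

```bash
python3 -m jog '[[0,0,0.015,0,0,0],[0,0,0.03,0,0,0],[0,0,0.04,0,0,0],[0,0,0.04,0,0,0],[0,0,0.04,0,0,0],[0,0,0.03,0,0,0],[0,0,0.015,0,0,0],[0,0,0,0,0,0]]'
python3 - <<'E'
from h import *
c=arm.capture("side");zoom(c,200,60,160,220,3,"pics/s2.png")
c=arm.capture("wrist");cv2.imwrite("pics/w3.png",c["frame"][:,:,::-1]);print(arm.sense()["tcp_pos"],arm.sense()["contact_force"])
E
```

```text
clock: 4.0
tcp_pos: [0.4862, 0.3786, 0.3202]
tcp_rot: [[-1.0, -0.0, 0.002], [-0.0, 1.0, 0.002], [-0.002, 0.002, -1.0]]
contact_force: [1.1, 0.8, -1.2]
opening: 0.0227
[0.48525893 0.37798185 0.31657516] [-0.30796508  0.3815536  -2.16032091]
```

View pics/s2.png

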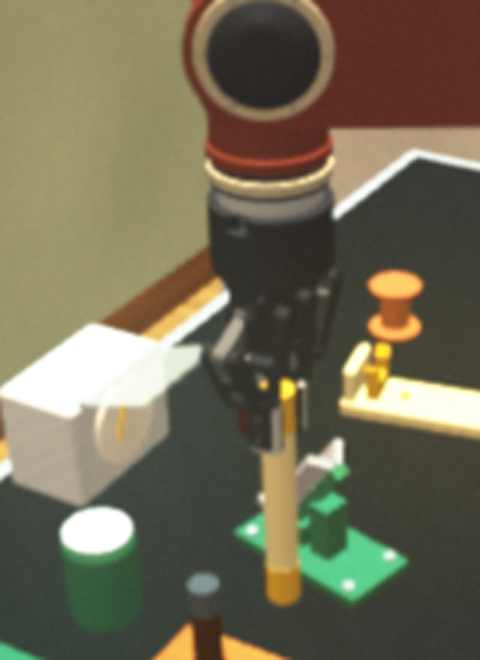

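View pics/w3.png

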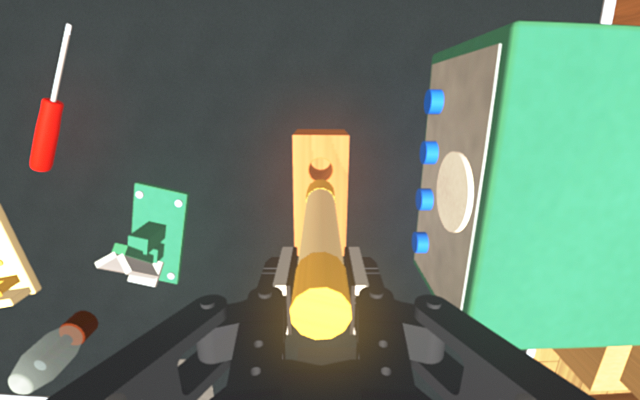

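The cream link is lifted clear, hangs vertically, and its foot is out of the stand. Next is a yaw and tilt while moving to 60 mm off the groove along its normal.

```bash
python3 -m jog '[[0.006,-0.038,0.01,0,0,-0.037],[0.018,-0.038,0,0,0,-0.037],[0.021,-0.038,0,-0.009,-0.0379,0],[0.022,-0.038,0,-0.009,-0.0379,0],[0.022,-0.038,0,-0.009,-0.0379,0],[0.022,-0.038,0,-0.009,-0.0379,0],[0.022,-0.038,0,-0.009,-0.0379,0],[0.022,-0.038,0,0,0,0]]'
python3 -m jog '[[0,0,-0.03,0,0,0],[0,0,-0.03,0,0,0],[0,0,-0.03,0,0,0],[0,0,-0.02,0,0,0],[0,0,0,0,0,0],[0,0,0,0,0,0]]'
python3 - <<'E'
from h import *
c=arm.capture("side");zoom(c,220,100,160,160,4,"pics/s3.png")
c=arm.capture("wrist");cv2.imwrite("pics/w4.png",c["frame"][:,:,::-1]);c=arm.capture("top");zoom(c,200,120,160,120,5,"pics/t4.png")
print(arm.sense()["tcp_pos"],arm.sense()["tcp_rot"],arm.sense()["joint_pos"])
E
```

```text
clock: 4.9
tcp_pos: [0.6063, 0.1345, 0.3189]
tcp_rot: [[-0.802, 0.229, 0.552], [0.186, 0.974, -0.133], [-0.568, -0.004, -0.823]]
contact_force: [0.0, 0.6, -2.9]
opening: 0.0229
clock: 5.5
tcp_pos: [0.6095, 0.1351, 0.2376]
tcp_rot: [[-0.797, 0.23, 0.558], [0.188, 0.973, -0.133], [-0.574, -0.001, -0.819]]
contact_force: [-0.0, -0.1, -0.9]
opening: 0.0227
[0.61062539 0.13536897 0.24049439] [[-7.94896136e-01  2.30194728e-01  5.61382686e-01]
 [ 1.88518606e-01  9.73144239e-01 -1.32102330e-01]
 [-5.76715587e-01  8.23449734e-04 -8.16944585e-01]] [ 0.2038493  -0.24085329  1.97267565 -0.32445557  0.86684912 -0.99223808]
```

View pics/s3.png

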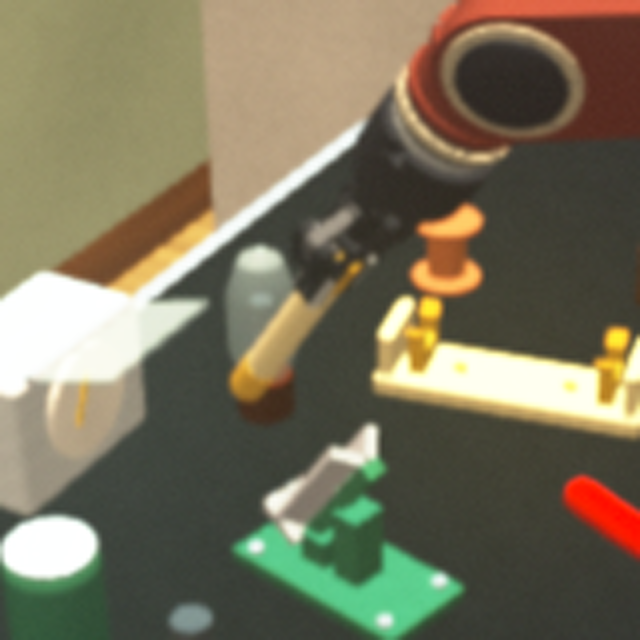

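View pics/w4.png

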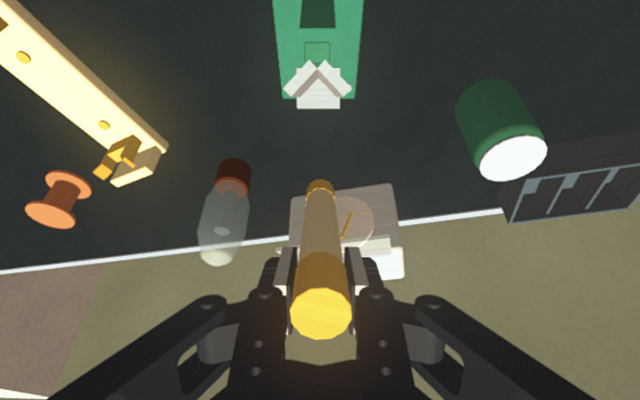

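View pics/t4.png

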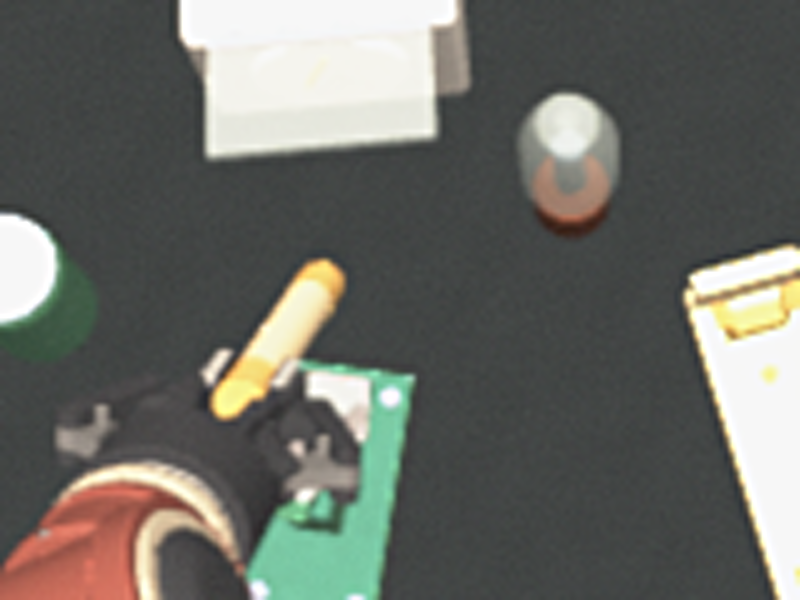

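The wrist view shows the V groove centred at u≈319 and the link at 320, so lateral alignment is good. Moving in along the groove's normal.

```bash
python3 -m jog '[[0,-0.0005,-0.02,0,0,0],[0,0,-0.02,0,0,0],[-0.009,0.0021,-0.0065,0,0,0],[-0.009,0.0021,-0.0065,0,0,0],[-0.009,0.0021,-0.0065,0,0,0],[-0.009,0.0021,-0.0065,0,0,0],[-0.009,0.0021,-0.0065,0,0,0],[0,0,0,0,0,0]]'
python3 -m jog '[[0,0,0,0,0,0],[0,0,0,0,0,0]]'
python3 - <<'E'
from h import *
c=arm.capture("side");zoom(c,240,140,130,120,6,"pics/s4.png")
c=arm.capture("wrist");cv2.imwrite("pics/w5.png",c["frame"][:,:,::-1])
E
```

```text
clock: 6.45
tcp_pos: [0.5724, 0.1433, 0.1791]
tcp_rot: [[-0.798, 0.23, 0.558], [0.188, 0.973, -0.133], [-0.573, -0.001, -0.819]]
contact_force: [0.0, 0.4, -1.6]
opening: 0.0224
clock: 6.65
tcp_pos: [0.5742, 0.1431, 0.181]
tcp_rot: [[-0.796, 0.23, 0.56], [0.189, 0.973, -0.133], [-0.575, 0.0, -0.818]]
contact_force: [0.6, 0.1, -2.1]
opening: 0.0226
```

View pics/s4.png

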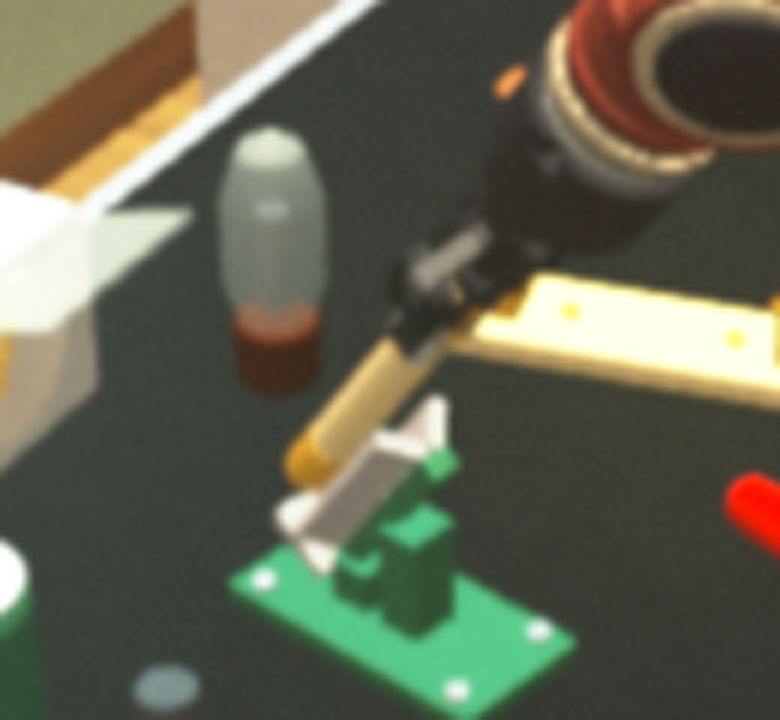

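View pics/w5.png

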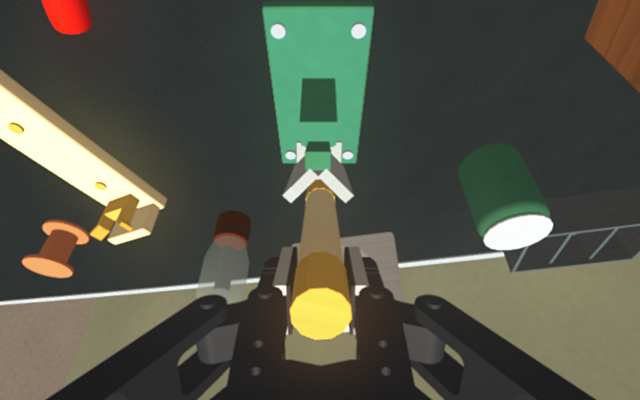

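```bash
python3 -m jog '[[-0.003,0.0007,-0.0022,0,0,0],[-0.003,0.0007,-0.0022,0,0,0],[-0.003,0.0007,-0.0022,0,0,0],[0,0,0,0,0,0],[0,0,0,0,0,0]]'
python3 -m jog '[[-0.003,0.0007,-0.0022,0,0,0],[0,0,0,0,0,0],[0,0,0,0,0,0]]'
python3 -m jog '[[-0.003,0.0007,-0.0022,0,0,0],[0,0,0,0,0,0],[0,0,0,0,0,0]]'
```

```text
clock: 7.25
tcp_pos: [0.5664, 0.1448, 0.1749]
tcp_rot: [[-0.797, 0.23, 0.559], [0.188, 0.973, -0.133], [-0.574, -0.001, -0.819]]
contact_force: [0.1, 0.5, -1.8]
opening: 0.0227
clock: 7.55
tcp_pos: [0.5641, 0.1453, 0.1731]
tcp_rot: [[-0.797, 0.23, 0.559], [0.188, 0.973, -0.133], [-0.574, -0.001, -0.819]]
contact_force: [-1.0, -0.2, -1.6]
opening: 0.0225
clock: 7.85
tcp_pos: [0.5624, 0.1457, 0.1724]
tcp_rot: [[-0.796, 0.23, 0.56], [0.188, 0.973, -0.133], [-0.576, -0.0, -0.818]]
contact_force: [2.1, -1.9, -0.6]
opening: 0.0224
```

```bash
python3 -m jog '[[-0.0015,0.0004,-0.0011,0,0,0],[0,0,0,0,0,0],[0,0,0,0,0,0]]'
python3 -m jog '[[0.0021,-0.0005,-0.0031,0,0,0],[0.0021,-0.0005,-0.0031,0,0,0],[0,0,0,0,0,0],[0,0,0,0,0,0]]'
```

```text
clock: 8.15
tcp_pos: [0.5618, 0.1459, 0.1721]
tcp_rot: [[-0.795, 0.23, 0.562], [0.188, 0.973, -0.133], [-0.577, -0.0, -0.817]]
contact_force: [4.9, -2.7, 0.1]
opening: 0.023
clock: 8.55
tcp_pos: [0.565, 0.1449, 0.1667]
tcp_rot: [[-0.795, 0.23, 0.561], [0.188, 0.973, -0.134], [-0.577, -0.001, -0.817]]
contact_force: [3.7, -4.8, 2.7]
opening: 0.0228
```

```bash
python3 -m jog '[[0.0018,-0.0018,-0.0031,0,0,0],[0,0,0,0,0,0],[0,0,0,0,0,0]]'
python3 -m jog '[[0.0021,-0.0005,-0.0031,0,0,0],[0,0,0,0,0,0],[0,0,0,0,0,0]]'
python3 -m jog '[[0.0014,-0.0003,-0.002,0,0,0],[0,0,0,0,0,0],[0,0,0,0,0,0]]'
python3 - <<'E'
from h import *
c=arm.capture("side");zoom(c,240,140,130,120,6,"pics/s5.png")
c=arm.capture("wrist");cv2.imwrite("pics/w6.png",c["frame"][:,:,::-1])
E
```

```text
clock: 8.85
tcp_pos: [0.5661, 0.1437, 0.1638]
tcp_rot: [[-0.796, 0.23, 0.56], [0.188, 0.973, -0.133], [-0.576, -0.0, -0.817]]
contact_force: [4.2, -5.1, 2.4]
opening: 0.0226
clock: 9.15
tcp_pos: [0.5678, 0.1434, 0.1613]
tcp_rot: [[-0.796, 0.23, 0.56], [0.188, 0.973, -0.133], [-0.576, -0.0, -0.817]]
contact_force: [3.8, -5.1, 2.1]
opening: 0.0229
clock: 9.45
tcp_pos: [0.5689, 0.1433, 0.1605]
tcp_rot: [[-0.795, 0.231, 0.56], [0.188, 0.973, -0.133], [-0.576, -0.0, -0.817]]
contact_force: [-0.5, -3.5, 7.7]
opening: 0.0228
```

View pics/s5.png

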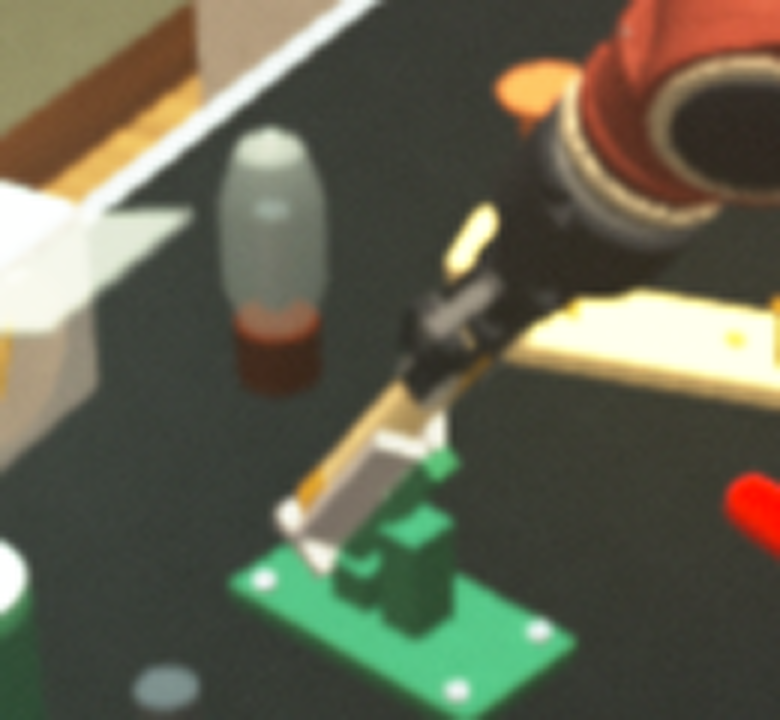

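View pics/w6.png

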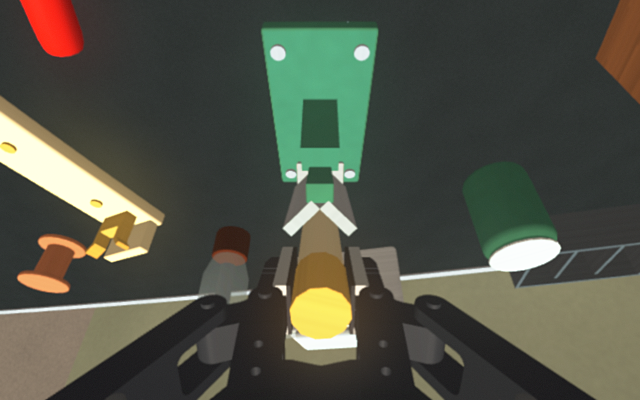

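Contact at the stop, with the TCP within 1 mm of the predicted seat. Releasing.

```bash
python3 -m jog '[[0,0,0,0,0,0],[0,0,0,0,0,0],[0,0,0,0,0,0],[0,0,0,0,0,0],[0,0,0,0,0,0]]' 0.8
python3 -m jog '[[-0.02,0.0048,0.029,0,0,0],[-0.03,0.007,0.043,0,0,0],[-0.03,0.007,0.043,0,0,0],[-0.03,0.007,0.043,0,0,0],[0,0,0,0,0,0],[0,0,0,0,0,0]]' 1
python3 - <<'E'
from h import *
c=arm.capture("side");zoom(c,240,140,130,120,6,"pics/s6.png")
c=arm.capture("wrist");cv2.imwrite("pics/w7.png",c["frame"][:,:,::-1])
c=arm.capture("top");zoom(c,200,120,160,120,5,"pics/t6.png")
E
```

```text
clock: 10.05
tcp_pos: [0.5678, 0.1434, 0.1584]
tcp_rot: [[-0.797, 0.23, 0.558], [0.188, 0.973, -0.133], [-0.574, -0.001, -0.819]]
contact_force: [0.7, 0.0, 0.8]
opening: 0.0684
clock: 10.65
tcp_pos: [0.4802, 0.1644, 0.287]
tcp_rot: [[-0.795, 0.23, 0.561], [0.189, 0.973, -0.131], [-0.576, 0.001, -0.817]]
contact_force: [-0.3, -0.3, -0.7]
opening: 0.0855
```

View pics/s6.png

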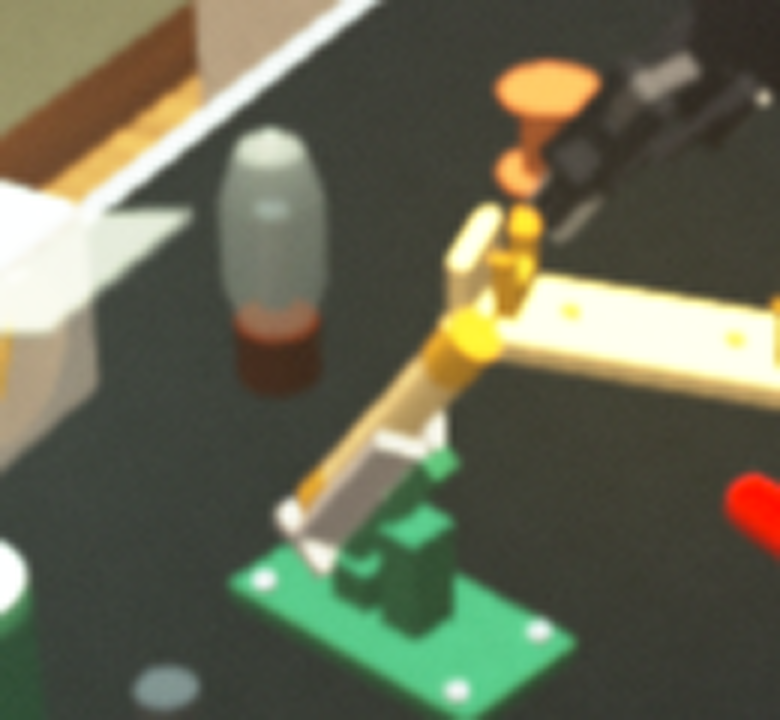

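View pics/w7.png

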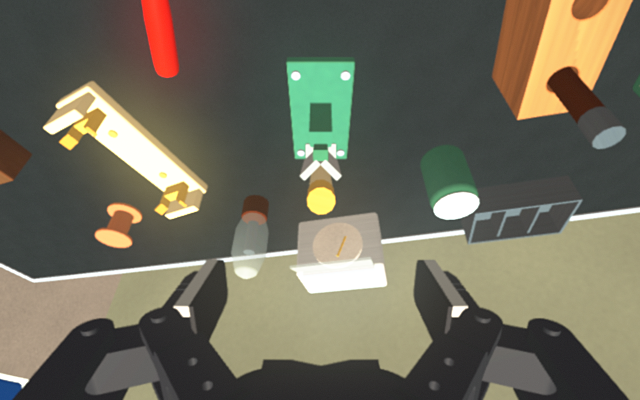

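View pics/t6.png

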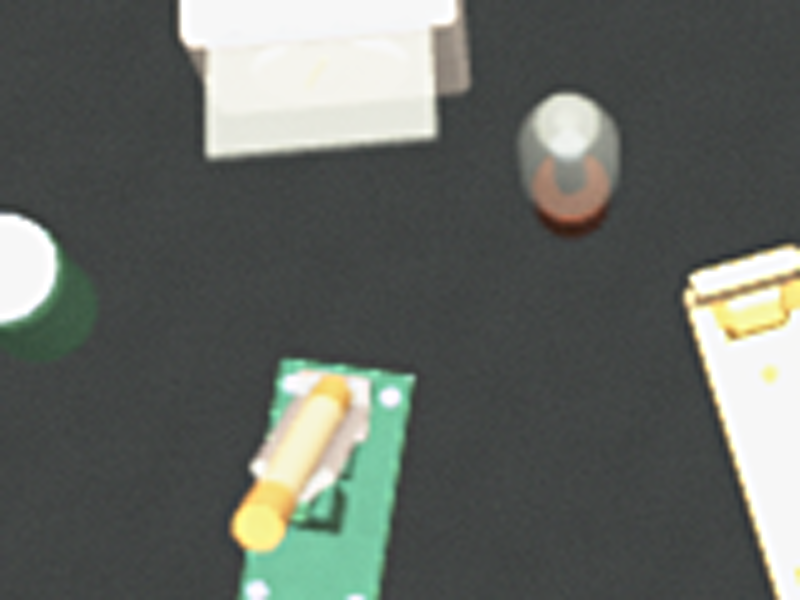

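Link is resting in the groove with its foot at the stop (end cap at (251.6,224.6) in the top view). Quick numeric check, then I swing the tool to a back-tilted approach.

```bash
python3 - <<'E'
from h import *
c=arm.capture("top");print("top end",onz(c,(251.6,224.6),.184),"expect .5523 .1475")
E
python3 -m jog '[[0,0,0.04,0,0,0],[0.02,-0.0047,0.03,0.01,0.042,0],[0.02,-0.0047,0.01,0.01,0.042,0],[0.02,-0.0047,0,0.01,0.042,0],[0.025,-0.0058,0,0.01,0.042,0],[0.025,-0.0058,0,0.01,0.042,0],[0.025,-0.0058,0,0.01,0.042,0],[0.025,-0.0058,0,0.01,0.042,0]]'
python3 -m jog '[[0.02,-0.005,0,0.01,0.042,0],[0.008,-0.002,0,0.01,0.042,0],[0,0,0,0,0,0],[0,0,0,0,0,0]]'
python3 - <<'E'
from h import *
s=arm.sense();print(s["tcp_pos"],s["tcp_rot"],s["joint_pos"])
th=-.2335;ey=np.array([-np.sin(th),np.cos(th),0]);ex=np.array([np.cos(th),np.sin(th),0])
z=ex*-.5736+np.array([0,0,-.8192]);R=np.stack([np.cross(ey,z),ey,z],1)
print("need rotvec units",cv2.Rodrigues(R@s["tcp_rot"].T)[0].ravel()/np.pi, "shift units",(np.array([.6304,.1289,.2202])-s["tcp_pos"])/.8)
E
```

```text
top end [0.55418403 0.14670805 0.184     ] expect .5523 .1475
clock: 11.65
tcp_pos: [0.6095, 0.1332, 0.3481]
tcp_rot: [[-0.916, 0.232, -0.329], [0.218, 0.973, 0.079], [0.338, 0.0, -0.941]]
contact_force: [0.7, 0.7, 0.9]
opening: 0.0855
clock: 12.05
tcp_pos: [0.6309, 0.128, 0.3461]
tcp_rot: [[-0.796, 0.232, -0.559], [0.19, 0.973, 0.133], [0.575, -0.0, -0.818]]
contact_force: [-1.1, 0.5, -0.0]
opening: 0.0858
[0.63093635 0.12795551 0.34610087] [[-7.95785087e-01  2.31789374e-01 -5.59463834e-01]
 [ 1.89861083e-01  9.72765911e-01  1.32963345e-01]
 [ 5.75046837e-01 -4.10162629e-04 -8.18120387e-01]] [ 0.02308368  0.40754707  1.11098826  0.18301904  2.2120776  -1.24850717]
need rotvec units [-6.00580235e-06 -5.88986036e-04  1.32779962e-04] shift units [-0.00067044  0.00118061 -0.15737608]
```

```bash
python3 -m jog '[[0,0.0012,-0.03,0,0,0],[0,0,-0.045,0,0,0],[0,0,-0.045,0,0,0],[0,0,-0.037,0,0,0],[-0.014,0.0033,-0.0205,0,0,0],[-0.014,0.0033,-0.0205,0,0,0],[0,0,0,0,0,0],[0,0,0,0,0,0]]'
python3 - <<'E'
from h import *
c=arm.capture("side");zoom(c,220,100,160,150,5,"pics/s7.png")
c=arm.capture("wrist");cv2.imwrite("pics/w8.png",c["frame"][:,:,::-1])
s=arm.sense();print(s["tcp_pos"])
E
```

```text
clock: 12.85
tcp_pos: [0.608, 0.1351, 0.1931]
tcp_rot: [[-0.8, 0.23, -0.554], [0.188, 0.973, 0.132], [0.569, 0.002, -0.822]]
contact_force: [0.6, -0.7, -0.0]
opening: 0.0852
[0.60905246 0.13489083 0.19362681]
```

View pics/s7.png

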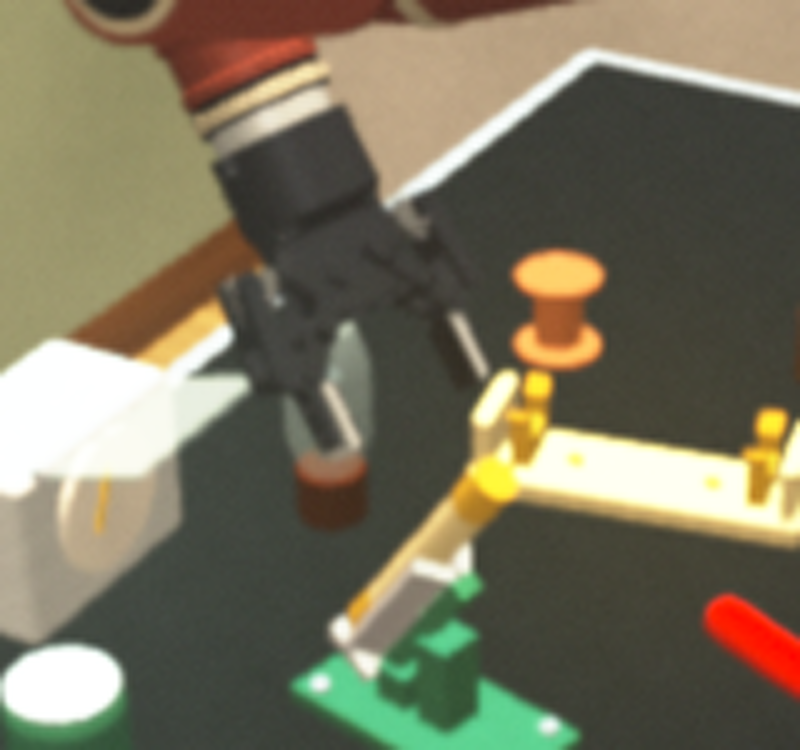

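View pics/w8.png

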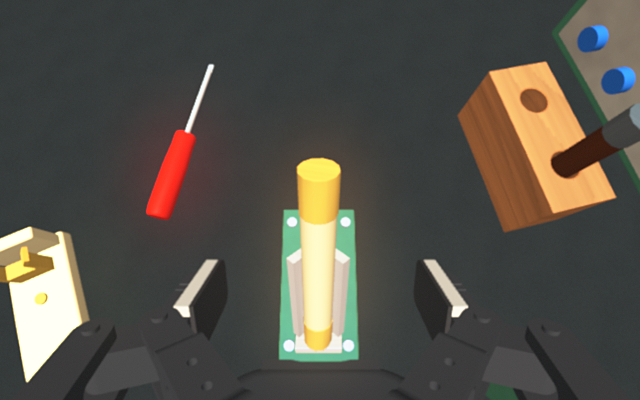

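The wrist view shows the link centred between the jaws (u≈319), with a free ceramic band between rows 220 and 252. I'll go in and grip.

```bash
python3 -m jog '[[-0.012,0.0026,-0.0192,0,0,0],[-0.012,0.0026,-0.0192,0,0,0],[-0.012,0.0026,-0.0192,0,0,0],[-0.0065,0.0012,-0.0112,0,0,0],[0,0,0,0,0,0],[0,0,0,0,0,0]]'
python3 - <<'E'
from h import *
c=arm.capture("wrist");cv2.imwrite("pics/w9.png",c["frame"][:,:,::-1]);print(arm.sense()["tcp_pos"],arm.sense()["contact_force"])
E
```

```text
clock: 13.55
tcp_pos: [0.575, 0.1419, 0.1371]
tcp_rot: [[-0.799, 0.231, -0.555], [0.189, 0.973, 0.133], [0.571, 0.001, -0.821]]
contact_force: [-0.0, -0.0, 0.1]
opening: 0.0856
[0.57529589 0.14187976 0.13737552] [-0.06940629 -0.25029781 -0.30340028]
```

View pics/w9.png

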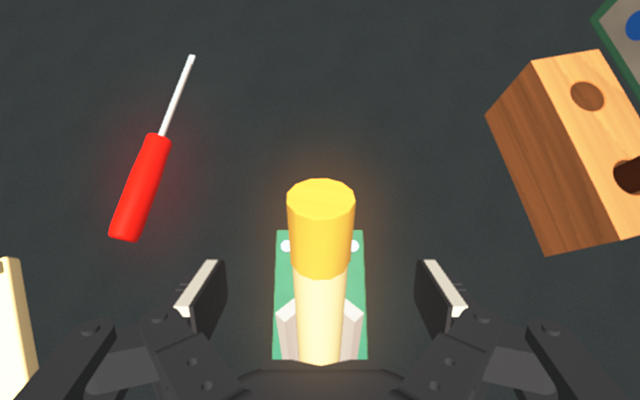

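```bash
python3 -m jog '[[0,0,0,0,0,0],[0,0,0,0,0,0],[0,0,0,0,0,0],[0,0,0,0,0,0],[0,0,0,0,0,0],[0,0,0,0,0,0],[0,0,0,0,0,0],[0,0,0,0,0,0]]' 0 90
python3 - <<'E'
from h import *
c=arm.capture("wrist");cv2.imwrite("pics/w10.png",c["frame"][:,:,::-1]);print(arm.sense()["tcp_pos"],arm.sense()["contact_force"])
c=arm.capture("side");zoom(c,240,140,130,120,6,"pics/s8.png")
E
```

```text
clock: 14.4
tcp_pos: [0.5743, 0.1417, 0.1364]
tcp_rot: [[-0.798, 0.231, -0.556], [0.189, 0.973, 0.133], [0.572, 0.001, -0.821]]
contact_force: [-0.1, -2.5, 2.1]
opening: 0.0217
[0.57433082 0.14172333 0.13638338] [ 0.22795372 -1.95216504  3.43058475]
```

View pics/w10.png

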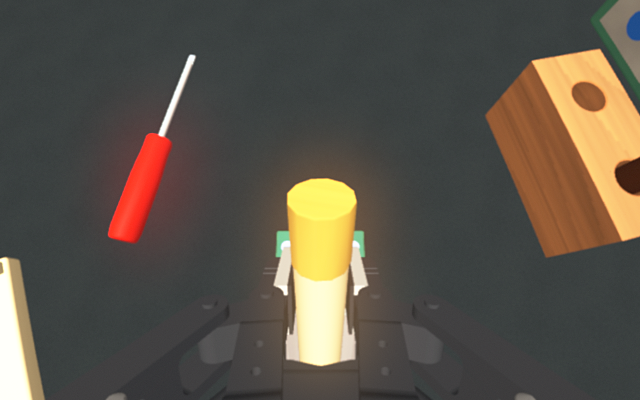

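View pics/s8.png

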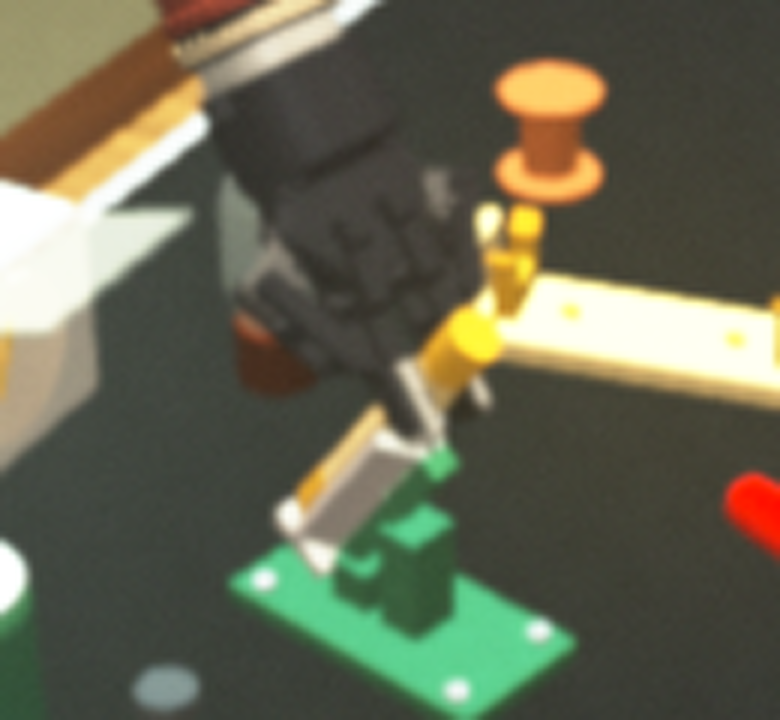

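Gripped on the ceramic, 118 mm along from the foot, and 9 mm below the axis as planned. I'll lift off along the groove's normal.

```bash
python3 -m jog '[[0.008,-0.0019,0.0057,0,0,0],[0.016,-0.0038,0.0115,0,0,0],[0.024,-0.0057,0.0172,0,0,0],[0.032,-0.0076,0.023,0,0,0],[0,0,0.05,0,0,0],[0,0,0.05,0,0,0],[0,0,0.04,0,0,0],[0,0,0,0,0,0]]'
python3 -m jog '[[0,0,0,0,0,0],[-0.01,-0.02,0,0,0,0.033],[-0.01,-0.03,0,0,0,0.033],[-0.01,-0.035,0,0,0,0.033],[-0.01,-0.035,0,0,0,0.032],[0,0,0,0,0,0]]'
python3 - <<'E'
from h import *
import pickle
c=arm.capture("wrist");cv2.imwrite("pics/w11.png",c["frame"][:,:,::-1]);pickle.dump(c,open("w11.pkl","wb"))
c=arm.capture("side");cv2.imwrite("pics/s9.png",c["frame"][:,:,::-1])
print(arm.sense()["tcp_pos"],arm.sense()["joint_pos"],arm.sense()["contact_force"])
E
```

```text
clock: 15.3
tcp_pos: [0.6403, 0.1271, 0.3]
tcp_rot: [[-0.804, 0.231, -0.548], [0.188, 0.973, 0.134], [0.564, 0.005, -0.826]]
contact_force: [1.1, -1.3, -0.6]
opening: 0.0217
clock: 15.9
tcp_pos: [0.6047, 0.0293, 0.2908]
tcp_rot: [[-0.804, -0.177, -0.567], [-0.146, 0.984, -0.101], [0.576, 0.002, -0.817]]
contact_force: [0.9, 0.1, -1.2]
opening: 0.0217
[0.60546832 0.03098961 0.29144597] [-0.02183886  0.36332248  1.25637742 -0.1314623   2.12130726 -1.80485652] [ 0.44331332 -0.38372718 -2.4300758 ]
```

View pics/w11.png

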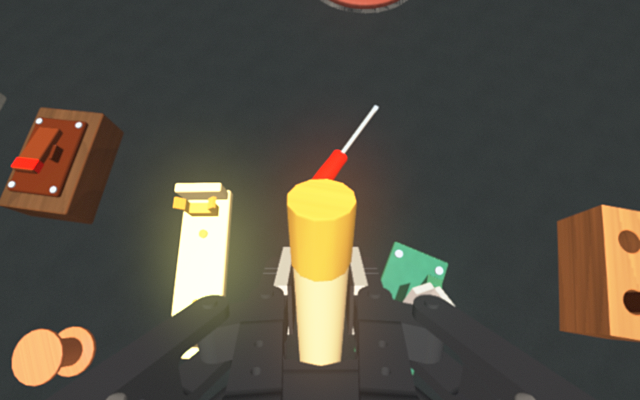

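View pics/s9.png

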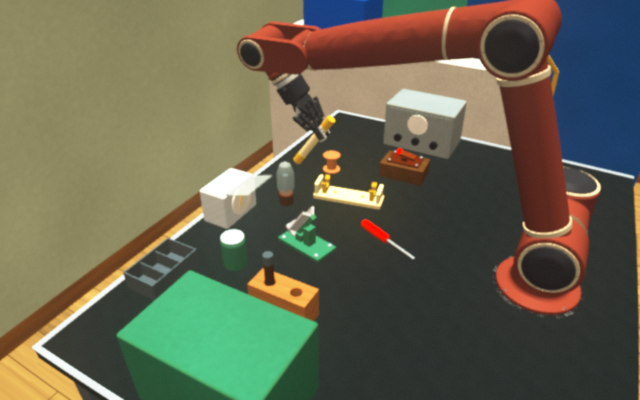

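```bash
python3 - <<'E'
from h import *
c=arm.capture("top");f=c["frame"].astype(float)
zoom(c,330,160,60,95,8,"pics/t7.png")
g=f[...,0]
L=[];R=[]
for v in range(182,236):
    row=g[v,325:400]; i=np.nonzero(row>140)[0]
    if len(i)==0: continue
    a,b=i[0],i[-1]
    l=a-1+(140-row[a-1])/(row[a]-row[a-1]); r=b+(row[b]-140)/(row[b]-row[b+1])
    L.append(onz(c,(325+l,v),.002)); R.append(onz(c,(325+r,v),.016))
for n,Q in(("L",L),("R",R)):
    Q=np.array(Q)
    for k in range(3):
        p=np.polyfit(Q[:,0],Q[:,1],1); e=abs(np.polyval(p,Q[:,0])-Q[:,1]); Q=Q[e<max(.0015,2*e.std())]
    print(n,len(Q),"angle",np.arctan(p[0]),"y at x=.6",np.polyval(p,.6),Q[:,0].min(),Q[:,0].max(), e.max())
E
```

```text
L 54 angle 0.1898846892459751 y at x=.6 -0.09578891777953541 0.5303358010045582 0.6890274769887503 0.0006060197892062968
R 49 angle 0.1891867013042599 y at x=.6 -0.163977610981071 0.5218057802591909 0.6785345335080635 0.0006873506974881816
```

View pics/t7.png

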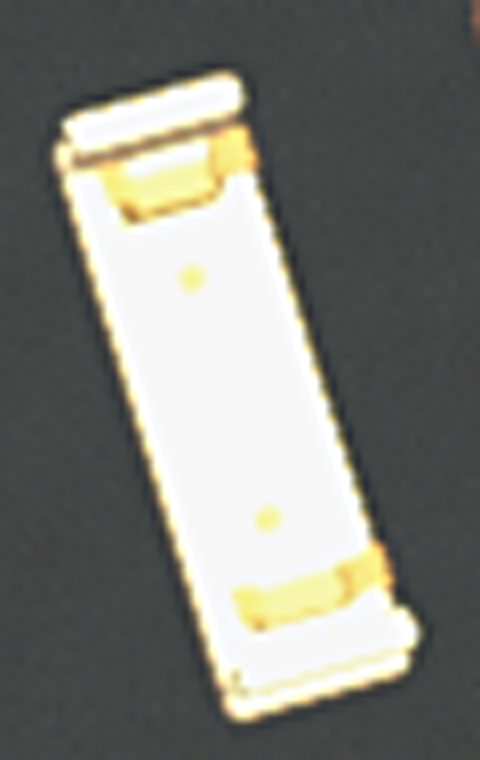

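Holder axis angle is 0.1895 rad, from two edges that agree, passing y=-0.130 at x=0.6. Levelling the link and moving over the holder.

```bash
python3 -m jog '[[-0.0059,-0.026,0,0.0072,-0.0375,0.0037],[-0.0059,-0.026,0,0.0072,-0.0375,0],[-0.0059,-0.026,0,0.0072,-0.0375,0],[-0.0059,-0.026,0,0.0072,-0.0375,0],[-0.0059,-0.026,0,0.0072,-0.0375,0],[-0.0059,-0.026,-0.02,0.0072,-0.0375,0],[-0.0059,-0.026,-0.03,0.0072,-0.0375,0],[-0.0059,-0.026,-0.03,0.0072,-0.0375,0]]'
python3 -m jog '[[0,0,-0.04,0,0,0],[0,0,-0.03,0,0,0],[0,0,0,0,0,0],[0,0,0,0,0,0],[0,0,0,0,0,0]]'
python3 - <<'E'
from h import *
c=arm.capture("wrist");cv2.imwrite("pics/w12.png",c["frame"][:,:,::-1])
c=arm.capture("side");zoom(c,260,100,160,130,5,"pics/s10.png")
c=arm.capture("top");zoom(c,290,140,140,120,5,"pics/t8.png")
s=arm.sense();print(s["tcp_pos"],s["tcp_rot"],s["contact_force"])
E
```

```text
clock: 16.85
tcp_pos: [0.5686, -0.1357, 0.23]
tcp_rot: [[-0.92, -0.19, 0.343], [-0.178, 0.982, 0.066], [-0.349, 0.0, -0.937]]
contact_force: [0.2, -0.2, -3.0]
opening: 0.0219
clock: 17.35
tcp_pos: [0.5698, -0.1357, 0.1762]
tcp_rot: [[-0.921, -0.191, 0.34], [-0.179, 0.982, 0.065], [-0.346, -0.001, -0.938]]
contact_force: [-0.2, -0.6, -1.1]
opening: 0.0218
[ 0.56955141 -0.13579678  0.17609708] [[-0.92092685 -0.19067807  0.33990531]
 [-0.17929201  0.98165194  0.06491415]
 [-0.34604641 -0.00116113 -0.93821668]] [-0.28966672  0.03212653 -1.76044711]
```

View pics/w12.png

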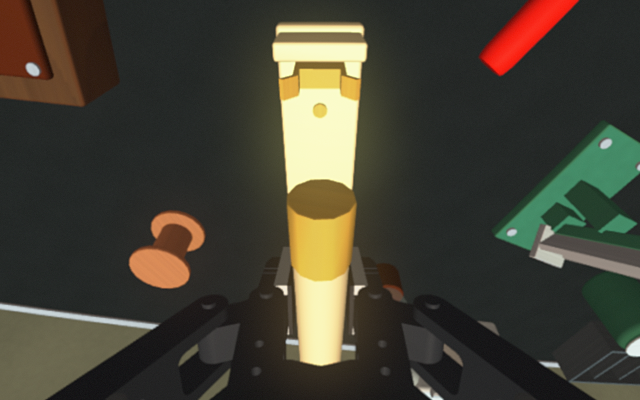

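View pics/s10.png

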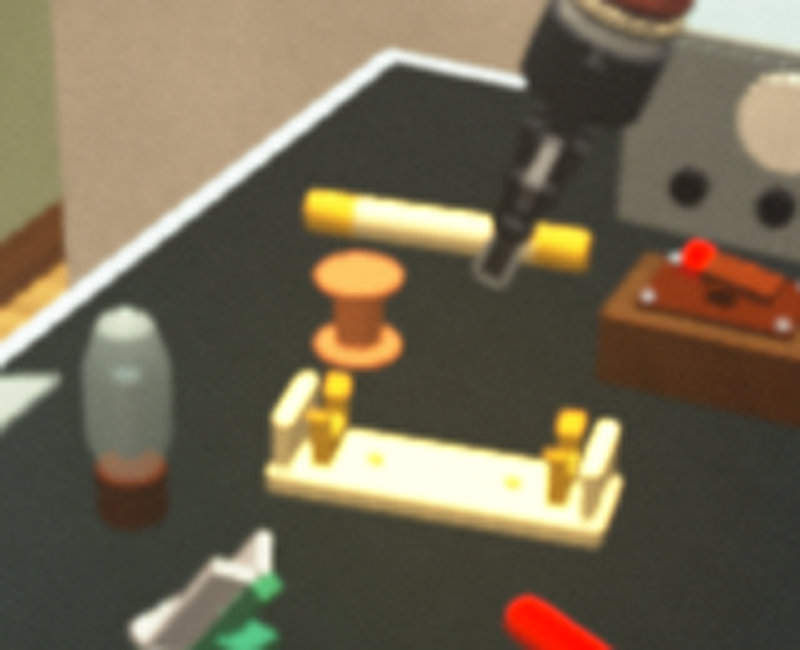

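View pics/t8.png

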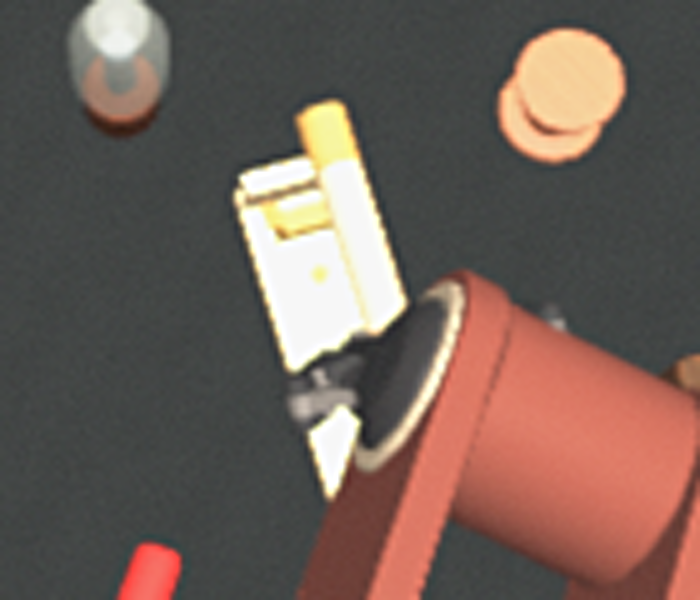

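In the wrist view, the near clip and its screw are centred at u=320 and the link at 321. Next I'll check that the link is level, using the side view and the known vertical plane.

```bash
python3 - <<'E'
from h import *
c=arm.capture("side");f=c["frame"]
hsv=cv2.cvtColor(f,cv2.COLOR_RGB2HSV)
s=arm.sense();hy=s["tcp_rot"][:,1];hx=np.array([hy[1],-hy[0],0]);p0=s["tcp_pos"]
def pl(uv):
    o,d=ray(c,uv);return o+d*((p0-o)@hy)/(d@hy)
# predicted link
r=np.cross(hy,[0,0,1]);r=hx
cen=p0+.0327*hx+np.array([0,0,.0088])
e=proj(c,[cen-.085*hx,cen,cen+.085*hx]);print("pred ends px",e, "zoom",(e-[260,100])*5)
# upper and lower outline of link in columns
for u in (325,332,338,344,350,370,374):
    col=f[:,u].astype(int); m=((col[100:170,0]>170)&(col[100:170,1]>130));i=np.nonzero(m)[0]+100
    i=i[(i<158)]
    if len(i):
        P=pl((u,(i[0]+i[-1])/2)); print(u,i[0],i[-1],"along",(P-cen)@hx,"z-cen",P[2]-cen[2])
E
```

```text
pred ends px [[376.53497837 150.75108425]
 [348.5138737  146.7118736 ]
 [321.2321321  142.81405036]] zoom [[582.67489185 253.75542125]
 [442.56936849 233.559368  ]
 [306.16066052 214.07025179]]
325 100 157 along 0.0734023572840658 z-cen 0.049018166111269024
332 100 157 along 0.05187404935032739 z-cen 0.05206468857985441
338 100 157 along 0.033580998479578794 z-cen 0.05466080330048112
344 100 147 along 0.0158539141621863 z-cen 0.07312849053349063
350 100 148 along -0.0021064570621660912 z-cen 0.07404865610945627
370 145 151 along -0.06504614397287695 z-cen 0.0059196462679178
374 146 151 along -0.07703439317156723 z-cen 0.006164108798114187
```

```bash
python3 - <<'E'
from h import *
c=arm.capture("side");f=c["frame"]
s=arm.sense();hy=s["tcp_rot"][:,1];hx=np.array([hy[1],-hy[0],0]);p0=s["tcp_pos"]
def pl(uv):
    o,d=ray(c,uv);return o+d*((p0-o)@hy)/(d@hy)
cen=p0+.0327*hx+np.array([0,0,.0088]);X=[];Z=[]
for u in (323,325,328,332,336,340,344,348,352,356,367,369,372,375):
    g=f[:,u,0].astype(float)
    v0=int(round(proj(c,[pl((u,145))])[0,1])); e=np.interp(u,[321.2,348.5,376.5],[142.8,146.7,150.75]); v=int(round(e))-1
    if g[v]<150: print(u,"dark",g[v]);continue
    th=130;a=v
    while g[a-1]>th:a-=1
    b=v
    while g[b+1]>th:b+=1
    t=a-1+(th-g[a-1])/(g[a]-g[a-1]);bb=b+(g[b]-th)/(g[b]-g[b+1])
    P=pl((u,(t+bb)/2));print(u,round(t,2),round(bb,2),"along %.4f dz %.4f"%((P-cen)@hx,P[2]-cen[2]))
    X.append((P-cen)@hx);Z.append(P[2]-cen[2])
print(np.polyfit(X,Z,1))
E
```

```text
323 137.28 145.75 along 0.0797 dz 0.0056
325 137.4 146.17 along 0.0734 dz 0.0057
328 138.04 146.49 along 0.0640 dz 0.0055
332 138.42 147.25 along 0.0515 dz 0.0055
336 139.09 147.77 along 0.0390 dz 0.0054
340 139.65 148.33 along 0.0266 dz 0.0054
344 140.23 149.0 along 0.0143 dz 0.0053
348 140.9 149.5 along 0.0020 dz 0.0052
352 141.33 150.21 along -0.0103 dz 0.0052
356 142.07 150.85 along -0.0225 dz 0.0048
367 144.37 152.36 along -0.0559 dz 0.0038
369 144.08 152.76 along -0.0619 dz 0.0045
372 144.44 153.2 along -0.0709 dz 0.0046
375 145.07 153.63 along -0.0799 dz 0.0043
[0.00928298 0.00503391]
```

Level to 0.009 rad. Descending to just above the clips and checking there.

```bash
python3 -m jog '[[-0.0025,0,-0.03,0,0,0],[0,0,-0.035,0,0,0],[0,0,-0.03,0,0,0],[0,0,-0.021,0,0,0],[0,0,-0.01,0,0,0],[0,0,0,0,0,0],[0,0,0,0,0,0]]'
python3 - <<'E'
from h import *
c=arm.capture("wrist");cv2.imwrite("pics/w13.png",c["frame"][:,:,::-1])
c=arm.capture("side");zoom(c,290,140,130,100,6,"pics/s11.png")
s=arm.sense();print(s["tcp_pos"],s["contact_force"])
E
```

```text
clock: 18.3
tcp_pos: [0.5672, -0.136, 0.0744]
tcp_rot: [[-0.921, -0.19, 0.339], [-0.179, 0.982, 0.065], [-0.345, -0.0, -0.939]]
contact_force: [0.1, -0.4, -0.9]
opening: 0.0219
[ 0.56750783 -0.13618111  0.07497468] [-0.06382096 -0.52567479 -0.25675207]
```

View pics/w13.png

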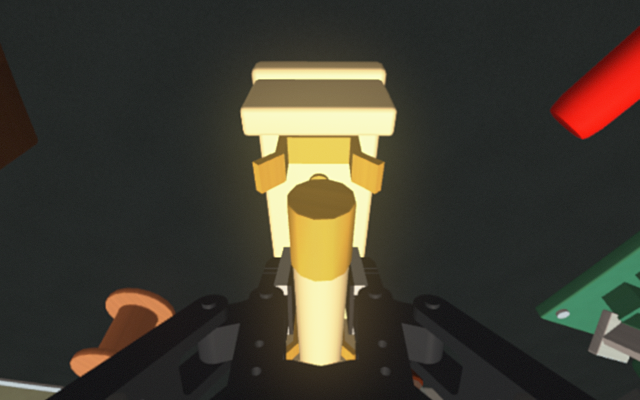

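View pics/s11.png

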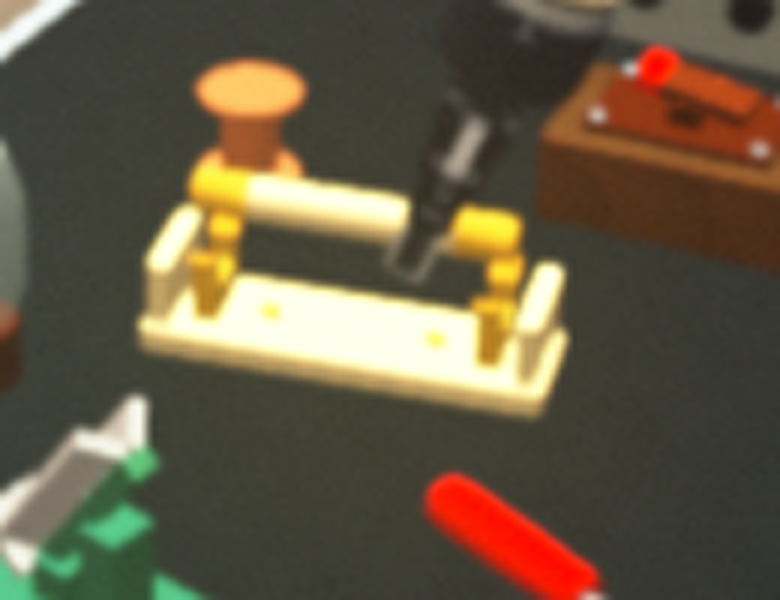

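```bash
python3 -m jog '[[0,0,-0.005,0,0,0],[0,0,-0.005,0,0,0],[0,0,-0.005,0,0,0],[0,0,-0.005,0,0,0],[0,0,-0.005,0,0,0],[0,0,0,0,0,0]]'
python3 -m jog '[[0,0,-0.005,0,0,0],[0,0,-0.004,0,0,0],[0,0,0,0,0,0],[0,0,0,0,0,0]]'
```

```text
clock: 19.0
tcp_pos: [0.5658, -0.1354, 0.0521]
tcp_rot: [[-0.923, -0.19, 0.336], [-0.178, 0.982, 0.067], [-0.342, 0.002, -0.94]]
contact_force: [0.4, -0.2, -1.4]
opening: 0.0216
clock: 19.4
tcp_pos: [0.5663, -0.1356, 0.0458]
tcp_rot: [[-0.922, -0.19, 0.337], [-0.178, 0.982, 0.066], [-0.344, 0.001, -0.939]]
contact_force: [0.1, 0.3, -1.1]
opening: 0.0218
```

```bash
python3 -m jog '[[0,0,-0.0025,0,0,0],[0,0,0,0,0,0],[0,0,0,0,0,0]]'
python3 -m jog '[[0,0,-0.0025,0,0,0],[0,0,0,0,0,0],[0,0,0,0,0,0]]'
python3 -m jog '[[0,0,-0.0025,0,0,0],[0,0,0,0,0,0],[0,0,0,0,0,0]]'
```

```text
clock: 19.7
tcp_pos: [0.5664, -0.1357, 0.044]
tcp_rot: [[-0.922, -0.19, 0.337], [-0.178, 0.982, 0.066], [-0.344, 0.001, -0.939]]
contact_force: [-0.3, -0.5, -1.7]
opening: 0.0214
clock: 20.0
tcp_pos: [0.5663, -0.1356, 0.0419]
tcp_rot: [[-0.922, -0.19, 0.337], [-0.178, 0.982, 0.066], [-0.344, 0.001, -0.939]]
contact_force: [-0.2, 0.4, -1.5]
opening: 0.0218
clock: 20.3
tcp_pos: [0.5663, -0.1356, 0.0399]
tcp_rot: [[-0.922, -0.19, 0.337], [-0.178, 0.982, 0.066], [-0.344, 0.001, -0.939]]
contact_force: [-0.7, 0.2, -2.4]
opening: 0.0221
```

```bash
python3 -m jog '[[0,0,-0.002,0,0,0],[0,0,0,0,0,0],[0,0,0,0,0,0]]'
python3 -m jog '[[0,0,-0.002,0,0,0],[0,0,0,0,0,0],[0,0,0,0,0,0]]'
python3 - <<'E'
from h import *
c=arm.capture("wrist");cv2.imwrite("pics/w14.png",c["frame"][:,:,::-1])
c=arm.capture("side");zoom(c,290,140,130,100,6,"pics/s12.png")
s=arm.sense();print(s["tcp_pos"],s["contact_force"])
E
```

```text
clock: 20.6
tcp_pos: [0.5665, -0.1358, 0.0385]
tcp_rot: [[-0.922, -0.19, 0.338], [-0.178, 0.982, 0.066], [-0.344, 0.0, -0.939]]
contact_force: [0.4, -0.2, -2.2]
opening: 0.0219
clock: 20.9
tcp_pos: [0.5669, -0.1359, 0.0383]
tcp_rot: [[-0.922, -0.191, 0.338], [-0.179, 0.982, 0.066], [-0.344, 0.0, -0.939]]
contact_force: [-6.3, 1.0, 8.8]
opening: 0.0218
[ 0.56693224 -0.13588245  0.0382773 ] [-5.22658985  0.81203411  8.47098526]
```

View pics/w14.png

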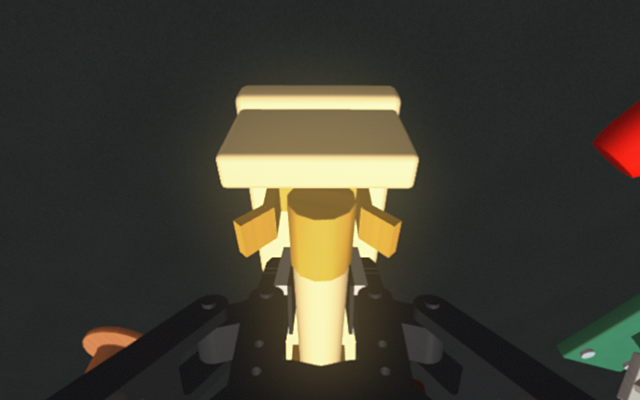

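View pics/s12.png

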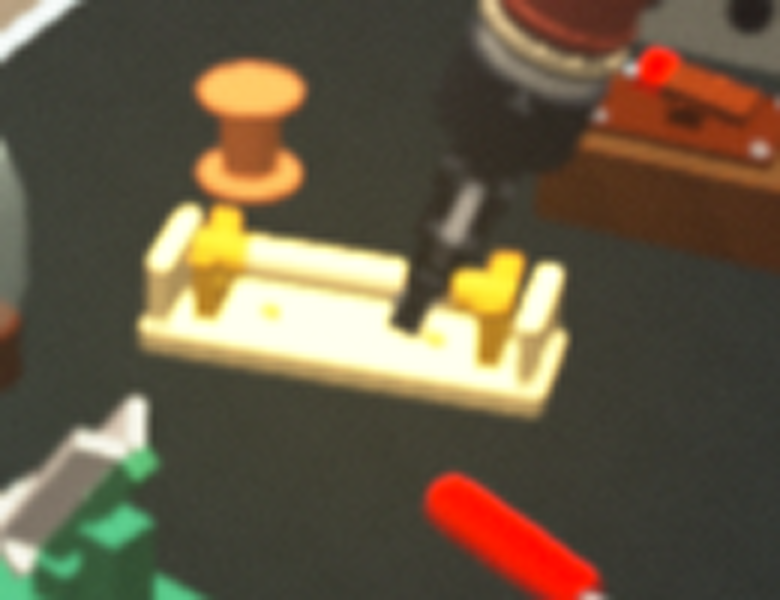

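Seated: contact at TCP z 0.0383 against an expected 0.039. Releasing and retracting along the tool axis.

```bash
python3 -m jog '[[0,0,0,0,0,0],[0,0,0,0,0,0],[0,0,0,0,0,0],[0,0,0,0,0,0],[0,0,0,0,0,0],[0,0,0,0,0,0]]' 0.8
python3 -m jog '[[-0.004,-0.0008,0.0115,0,0,0],[-0.009,-0.002,0.025,0,0,0],[-0.014,-0.003,0.04,0,0,0],[-0.014,-0.003,0.04,0,0,0],[-0.014,-0.003,0.04,0,0,0],[0,0,0,0,0,0],[0,0,0,0,0,0]]'
python3 - <<'E'
from h import *
c=arm.capture("wrist");cv2.imwrite("pics/w15.png",c["frame"][:,:,::-1])
c=arm.capture("side");zoom(c,290,140,130,100,6,"pics/s13.png")
s=arm.sense();print(s["tcp_pos"],s["contact_force"])
E
```

```text
clock: 21.6
tcp_pos: [0.5663, -0.1356, 0.0367]
tcp_rot: [[-0.922, -0.19, 0.337], [-0.178, 0.982, 0.066], [-0.344, 0.001, -0.939]]
contact_force: [0.9, 0.4, 1.1]
opening: 0.068
clock: 22.3
tcp_pos: [0.5227, -0.1455, 0.1636]
tcp_rot: [[-0.921, -0.19, 0.34], [-0.179, 0.982, 0.064], [-0.346, -0.001, -0.938]]
contact_force: [0.9, -0.5, 0.0]
opening: 0.0684
[ 0.52176753 -0.1447055   0.16081353] [-0.57434786 -0.13408271 -0.22027197]
```

View pics/w15.png

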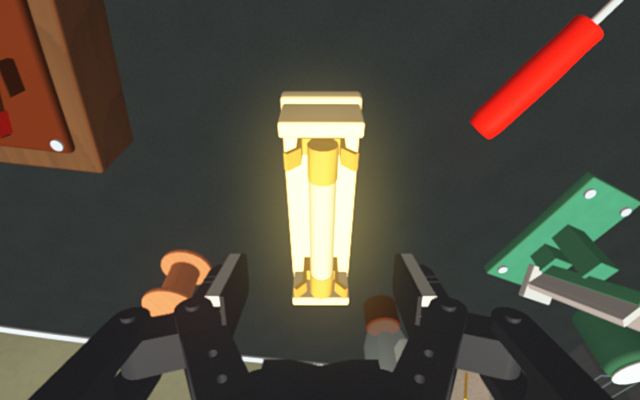

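View pics/s13.png

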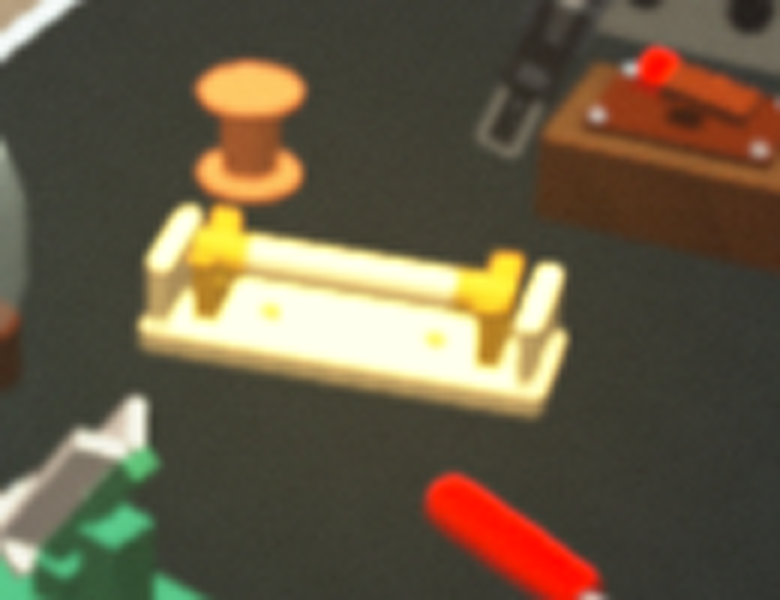

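Link lies down in both clips. Link u=322, clip jaws centred at 321.5. Checking the link numerically, along with the clearance to the grey instrument by the test box.

```bash
python3 -m jog '[[0,-0.02,0.04,-0.0071,0.0368,-0.014],[0,-0.04,0.02,-0.0071,0.0368,-0.014],[0,-0.04,0,-0.0071,0.0368,-0.014],[0,-0.045,0,0,0,0],[0,-0.045,0,0,0,0],[0,-0.045,0,0,0,0],[0,0,0,0,0,0],[0,0,0,0,0,0]]' 0 40
python3 - <<'E'
from h import *
c=arm.capture("wrist");cv2.imwrite("pics/w16.png",c["frame"][:,:,::-1])
c=arm.capture("top");cv2.imwrite("pics/t9.png",c["frame"][:,:,::-1]);zoom(c,330,160,60,95,8,"pics/t9z.png")
for p in [(502,180),(519,270)]: print(onz(c,p,0))
s=arm.sense();print(s["tcp_pos"],s["tcp_rot"],s["contact_force"],s["opening"])
E
```

```text
clock: 23.2
tcp_pos: [0.5218, -0.3329, 0.2076]
tcp_rot: [[-0.998, -0.061, -0.003], [-0.061, 0.998, -0.019], [0.004, -0.019, -1.0]]
contact_force: [-0.1, 0.9, -0.9]
opening: 0.0002
[ 0.65016723 -0.55597857  0.        ]
[ 0.39150338 -0.55334413  0.        ]
[ 0.52214901 -0.33190726  0.20848337] [[-0.99803702 -0.06259907 -0.00186058]
 [-0.06254835  0.99783392 -0.02037556]
 [ 0.00313204 -0.02021919 -0.99979067]] [-0.10832445  0.23376263 -0.04010398] 6.679583135927126e-06
```

View pics/w16.png

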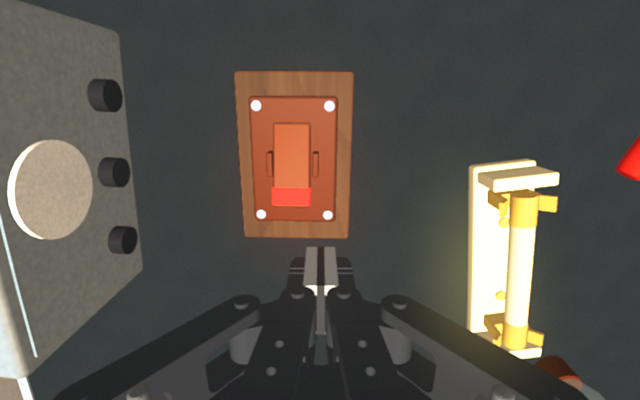

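View pics/t9.png

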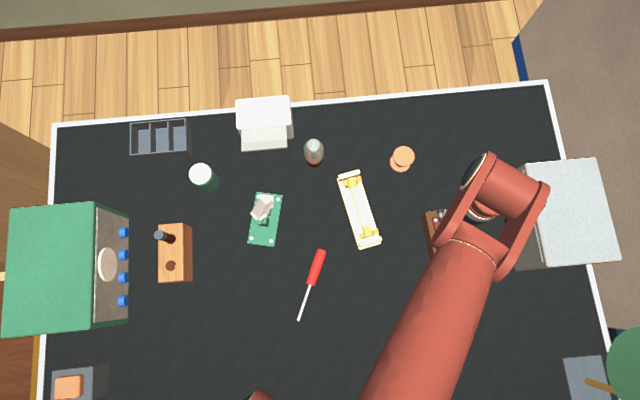

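View pics/t9z.png

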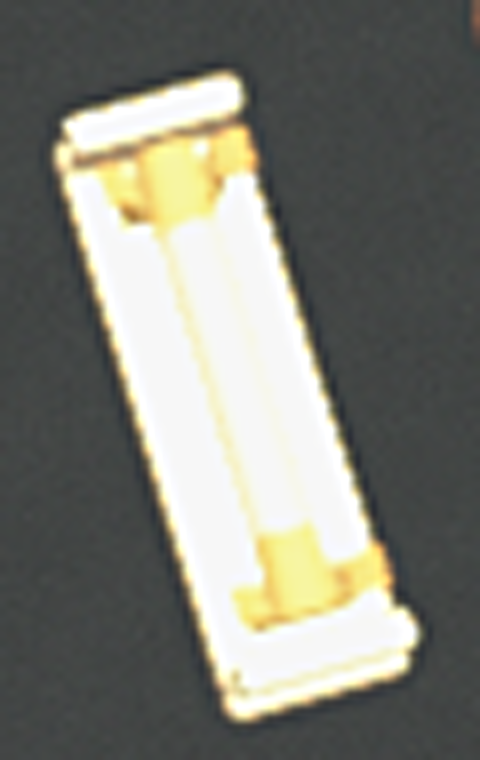

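```bash
python3 - <<'E'
from h import *
c=arm.capture("top")
q=lambda U,V:(330+(U+.5)/8-.5,160+(V+.5)/8-.5)
A=onz(c,q(184,224),.06);B=onz(c,q(285,530),.06);m=(A+B)/2
hx=np.array([.982,.188]);hy=np.array([-.188,.982]);d=m[:2]-[.5995,-.1299]
print(A,B,np.linalg.norm(A-B),"exp .110; mid off along",d@hx,"across",d@hy,"ang",np.arctan2(B[1]-A[1],B[0]-A[0]))
w=arm.capture("wrist");f=w["frame"].astype(int)
m=((f[...,0]>170)&(f[...,1]<70)&(f[...,2]<70)).astype(np.uint8);m[:,:240]=0;m[:,340:]=0
ys,xs=np.nonzero(m);print(xs.min(),xs.max(),ys.min(),ys.max())
u=(xs.min()+xs.max())/2;v=(ys.min()+ys.max())/2
for z in(.08,.09,.1):print(z,onz(w,(u,v),z))
P=[onz(w,p,.063) for p in[(256,105),(330,105),(328,215),(261,214)]];print(np.mean(P,0),P[0]-P[3])
s=arm.sense()
t=np.array([.5245,-.358]);print((t-s["tcp_pos"][:2])/.8)
E
```

```text
[ 0.65358325 -0.1163032   0.06      ] [ 0.5445084  -0.13843712  0.06      ] 0.11129794463752997 exp .110; mid off along 2.9612842796751605e-05 across 0.002569689703354498 ang -2.9413869551804184
309 309 186 186
0.08 [ 0.51329574 -0.34397548  0.08      ]
0.09 [ 0.51066907 -0.3435645   0.09      ]
0.1 [ 0.50804239 -0.34315352  0.1       ]
[ 0.49765726 -0.35900921  0.063     ] [-0.09500522 -0.00513017  0.        ]
[ 0.00258919 -0.03276216]
```

Link's midpoint is within tolerance: 0 mm along, about 2.6 mm across with coarse pixels, and 111 mm of ceramic against 110. Box centre confirmed. Now pressing the rocker.

```bash
python3 -m jog '[[0.003,-0.032,0,0.0064,0,0],[0,0,-0.04,0,0,0],[0,0,-0.04,0,0,0],[0,0,-0.028,0,0,0],[0,0,0,0,0,0],[0,0,0,0,0,0]]'
python3 - <<'E'
from h import *
c=arm.capture("side");zoom(c,350,110,110,80,7,"pics/s14.png");c=arm.capture("wrist");cv2.imwrite("pics/w17.png",c["frame"][:,:,::-1])
E
```

```text
clock: 24.0
tcp_pos: [0.525, -0.358, 0.1239]
tcp_rot: [[-0.998, -0.063, -0.0], [-0.063, 0.998, -0.002], [0.0, -0.002, -1.0]]
contact_force: [-0.0, 0.1, 1.1]
opening: 0.0
```

View pics/s14.png

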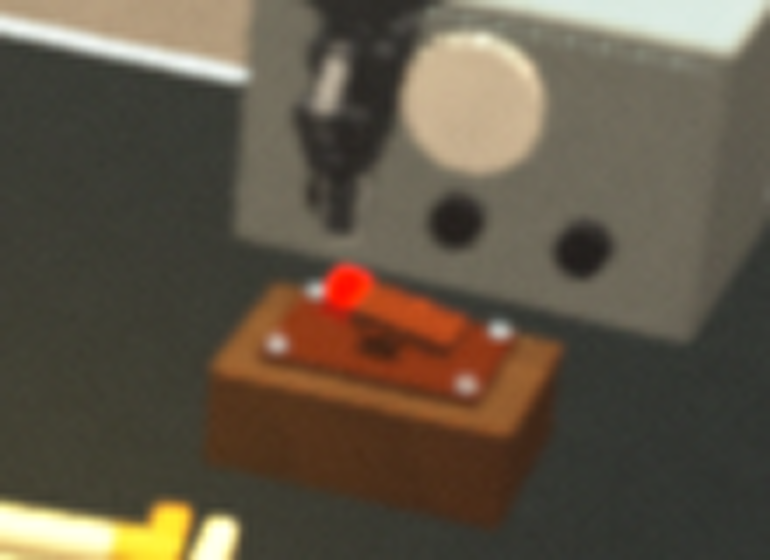

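View pics/w17.png

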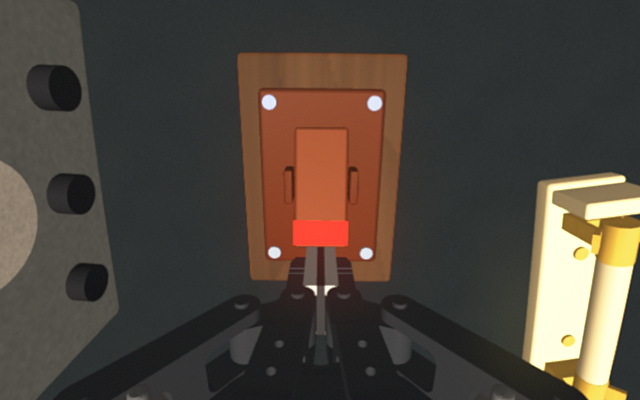

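```bash
python3 -m jog '[[0,0,-0.01,0,0,0],[0,0,-0.01,0,0,0],[0,0,-0.005,0,0,0],[0,0,0,0,0,0],[0,0,0,0,0,0]]'
python3 -m jog '[[0,0,-0.005,0,0,0],[0,0,0,0,0,0],[0,0,0,0,0,0]]'
python3 -m jog '[[0,0,-0.005,0,0,0],[0,0,0,0,0,0],[0,0,0,0,0,0]]'
python3 -m jog '[[0,0,-0.004,0,0,0],[0,0,0,0,0,0],[0,0,0,0,0,0]]'
```

```text
clock: 24.6
tcp_pos: [0.5247, -0.3586, 0.1033]
tcp_rot: [[-0.998, -0.062, -0.0], [-0.062, 0.998, -0.002], [0.0, -0.002, -1.0]]
contact_force: [-0.7, 0.0, 1.2]
opening: -0.0001
clock: 24.9
tcp_pos: [0.5248, -0.3587, 0.0996]
tcp_rot: [[-0.998, -0.062, 0.0], [-0.062, 0.998, -0.002], [0.0, -0.002, -1.0]]
contact_force: [0.4, -0.4, -1.4]
opening: -0.0002
clock: 25.2
tcp_pos: [0.5251, -0.3588, 0.0959]
tcp_rot: [[-0.998, -0.062, 0.001], [-0.062, 0.998, -0.003], [-0.0, -0.003, -1.0]]
contact_force: [1.3, -0.1, 1.7]
opening: 0.0001
clock: 25.5
tcp_pos: [0.5251, -0.3589, 0.0926]
tcp_rot: [[-0.998, -0.062, 0.001], [-0.062, 0.998, -0.003], [-0.0, -0.003, -1.0]]
contact_force: [1.0, -0.3, 3.2]
opening: -0.0002
```

Force rises to about 3 N, so the rocker is moving. Continuing to the stop.

```bash
python3 -m jog '[[0,0,-0.004,0,0,0],[0,0,0,0,0,0],[0,0,0,0,0,0]]'
python3 -m jog '[[0,0,-0.003,0,0,0],[0,0,0,0,0,0],[0,0,0,0,0,0]]'
python3 -m jog '[[0,0,-0.003,0,0,0],[0,0,0,0,0,0],[0,0,0,0,0,0]]'
```

```text
clock: 25.8
tcp_pos: [0.5252, -0.3589, 0.0894]
tcp_rot: [[-0.998, -0.062, 0.001], [-0.062, 0.998, -0.003], [-0.001, -0.003, -1.0]]
contact_force: [2.9, -0.9, 3.8]
opening: 0.0001
clock: 26.1
tcp_pos: [0.5254, -0.359, 0.0886]
tcp_rot: [[-0.998, -0.062, 0.001], [-0.062, 0.998, -0.003], [-0.001, -0.003, -1.0]]
contact_force: [1.0, 2.9, 10.3]
opening: 0.0001
clock: 26.4
tcp_pos: [0.5255, -0.3591, 0.0883]
tcp_rot: [[-0.998, -0.062, 0.001], [-0.062, 0.998, -0.003], [-0.0, -0.003, -1.0]]
contact_force: [-1.9, 4.7, 20.0]
opening: -0.0002
```

Hard stop at 20 N. Backing off to look.

```bash
python3 -m jog '[[0,0,0.03,0,0,0],[0,0,0.05,0,0,0],[0,0,0.05,0,0,0],[-0.02,0,0.05,0,0,0],[-0.05,0,0.05,0,0,0],[-0.05,0,0,0,0,0],[-0.05,0,0,0,0,0],[0,0,0,0,0,0]]'
python3 - <<'E'
from h import *
c=arm.capture("side");cv2.imwrite("pics/s15f.png",c["frame"][:,:,::-1]);zoom(c,350,110,110,80,7,"pics/s15.png");c=arm.capture("top");cv2.imwrite("pics/t10.png",c["frame"][:,:,::-1]);c=arm.capture("wrist");cv2.imwrite("pics/w18.png",c["frame"][:,:,::-1])
print(arm.sense()["contact_force"],arm.sense()["tcp_pos"])
E
```

```text
clock: 27.2
tcp_pos: [0.3891, -0.358, 0.2619]
tcp_rot: [[-0.998, -0.058, -0.005], [-0.058, 0.998, -0.0], [0.005, 0.0, -1.0]]
contact_force: [0.7, 0.2, 0.3]
opening: -0.0
[-0.02098992 -0.27117744  0.28208341] [ 0.39283533 -0.35843373  0.26259564]
```

View pics/s15.png

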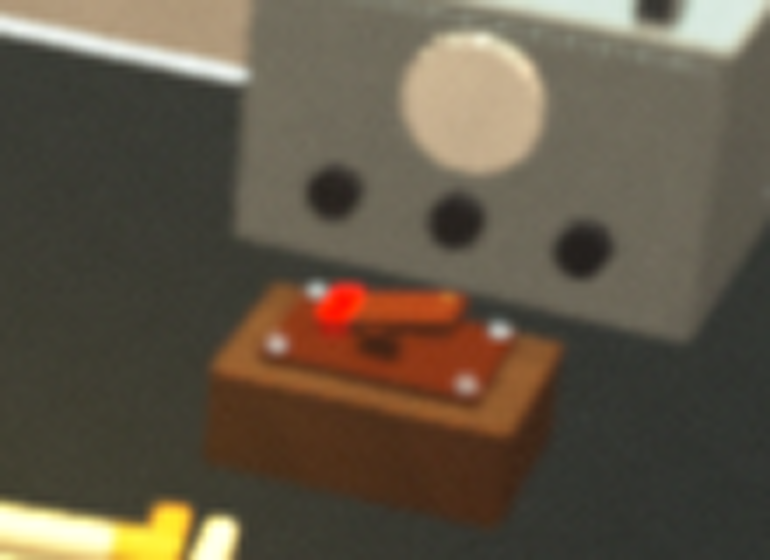

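View pics/w18.png

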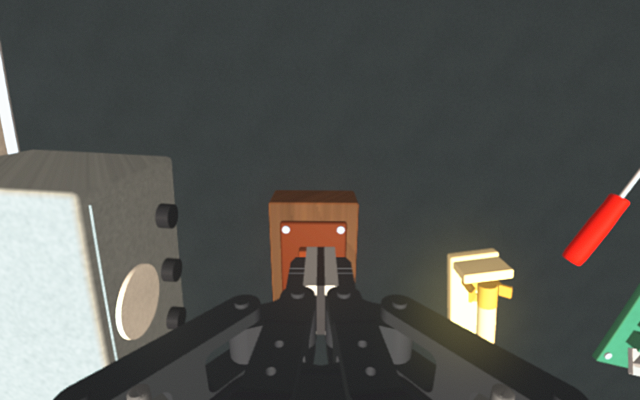

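View pics/t10.png

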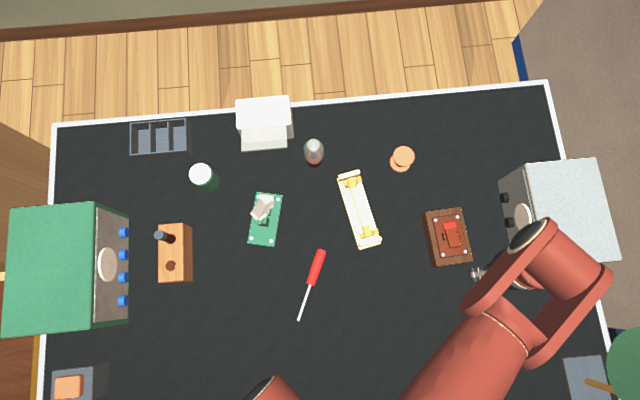

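View pics/s15f.png

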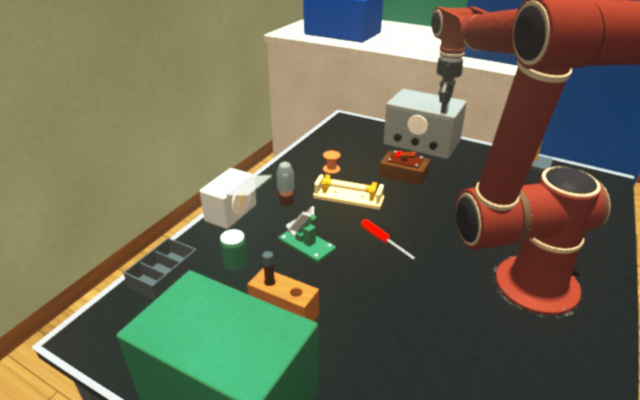

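The rocker's red end is down and stays down. The hard stop, and a far end about 13 mm higher over 34 mm, both fit about 0.4 rad. The link is in the clips and the bystanders haven't moved. Handing in.

```bash
python3 -m jog '[[0,0,0,0,0,0],[0,0,0,0,0,0],[0,0,0,0,0,0]]'
python3 - <<'E'
from rig import arm
print(arm.job_done())
E
```

```text
clock: 27.65
tcp_pos: [0.394, -0.3586, 0.2635]
tcp_rot: [[-0.998, -0.063, -0.001], [-0.063, 0.998, -0.002], [0.001, -0.002, -1.0]]
contact_force: [0.3, 0.1, 0.1]
opening: -0.0002
the job is handed in; nothing more can be done
None
```

I carried out all five steps in order and handed the job in at about 28 s of the 72 s allowed; no verdict is reported back.

**What I did:**
- Pulled the cream link up by its upper end.
- Laid it in the V-block with its foot at the stop and let go.
- Took it again by the ceramic and laid it level in both clips.
- Pressed the red end of the rocker down to its stop, at about 20 N.

**Last checks:**
- **Link:** it lies in both clips, about 0 mm off along the holder. A coarse pixel estimate puts it 2.6 mm off across, against the 4 mm limit, while the wrist view shows it centred. I checked its height only by the contact when it seated, within 1 mm of the expected height, and by eye in the side view. Before I lowered it, the side view had put the link about 5 mm higher than calculated. The contact height did not bear that out.
- **Rocker:** the red end stays down. I estimate about 0.38 rad from the picture, against the 0.33 needed, but I had no direct reading of the joint.
- **Everything else:** the brown link, valve, tin, spool and screwdriver look unmoved in the pictures. The robot is clear of everything, with contact force near zero.

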